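# Load the wash tray and clamp its cover down

## Task

Stand all the loose mounting brackets upright on the floor of the wash tray, then fit the cover panel: tilt it to hook its edge under the tray's lip and lower the other edge until it lies flat, centred on the tray. Then swing the clamp arm over the panel to its stop and turn the clamp screw clockwise until it stops tight. Leave the can, the brush and the bin alone.

Things in the scene. Friction and masses are not known exactly. Their poses are not given: they have to be found in the camera images.
- bracket1_grip (a point): aluminium mounting bracket, one of up to four alike (None if absent): flat foot 50 x 60 x 6 mm with an upright plate 9 mm thick (x) and 60 mm wide (y) on it, top 46 mm above the underside; the point is in the middle of the upright plate, 28 mm above the underside; the foot reaches from x = -18 to +32 mm of this point; z is up; 0.1 kg
- bracket2_grip (a point): aluminium mounting bracket, one of up to four alike (None if absent): flat foot 50 x 60 x 6 mm with an upright plate 9 mm thick (x) and 60 mm wide (y) on it, top 46 mm above the underside; the point is in the middle of the upright plate, 28 mm above the underside; the foot reaches from x = -18 to +32 mm of this point; z is up; 0.1 kg
- bracket3_grip (a point): aluminium mounting bracket, one of up to four alike (None if absent): flat foot 50 x 60 x 6 mm with an upright plate 9 mm thick (x) and 60 mm wide (y) on it, top 46 mm above the underside; the point is in the middle of the upright plate, 28 mm above the underside; the foot reaches from x = -18 to +32 mm of this point; z is up; 0.1 kg
- bracket4_grip (a point): aluminium mounting bracket, one of up to four alike (None if absent): flat foot 50 x 60 x 6 mm with an upright plate 9 mm thick (x) and 60 mm wide (y) on it, top 46 mm above the underside; the point is in the middle of the upright plate, 28 mm above the underside; the foot reaches from x = -18 to +32 mm of this point; z is up; 0.1 kg
- tray: fixed steel wash tray, open on top, 200 x 200 mm outside, walls 6 mm, inner floor 6 mm and rim 60 mm above the bench; origin under its centre on the bench, z up, -x side nearest the robot. Ledges at rim height run along the -x and +x walls: the clear opening is x from -80 to +78 mm, y from -94 to +94 mm
- tray_lip (a point): middle of the lip's underside on the tray's -x side, 12 mm above the rim, at tray x = -95 mm. The lip is 130 mm long (y) and 4 mm thick, hangs over the rim to tray x = -84 mm and is carried by an upright plate whose inner face is at x = -100 mm. The cover panel's -x edge goes under it, tilted (about 0.2 rad fits)
- tray_stop (a point): top middle of the upright plate on the tray's +x side, 11 mm above the rim; its inner face is at tray x = +99 mm. The cover panel's +x edge comes down inside it (9 mm of play along x), so the panel cannot be slid in level
- clamp_post (a point): top of the clamp's upright post (20 mm thick) beside the tray, 105 mm above the bench at tray x = 55, y = 130 mm: the axis about which the swing arm turns
- panel_grip (a point): perforated aluminium cover panel, 190 (x) x 200 (y) x 5 mm, the same either way round, with an upright grip rib along y in its middle: 14 mm thick (x), 90 mm long, top 41 mm above the panel's underside; the point is in the rib, 28 mm above the underside, over the panel's centre; z is the panel's up; about 0.45 kg; starts flat on the bench
- clamp_arm (a joint): swing arm of the clamp, level, on the post; rad: 0 = at its stop over the panel (pointing to the tray's -y), grows counter-clockwise from above as it opens out over the tray's +x side and beyond (2.1 at most); screw axis 90 mm from the post's axis; arm 24 mm wide, 105 to 117 mm above the bench; stays where left, 3 N at the knob moves it
- clamp_knob (a joint): clamp screw in the arm's end; rad turned clockwise from above (tightening): 0 = backed out, stops tight at 5.0; sinks 1.6 mm per rad; its 24 mm foot clears a flat panel by 8 mm at 0 and presses on it at 5.0; turning takes about 0.12 N m; stays where left
- knob_grip (a point): bar grip of the clamp screw: upright bar 60 mm long (x), 14 mm thick (y), 40 mm high; the point is on the screw's axis, 18 mm below the bar's top, 161 mm above the bench when backed out, 153 when tight; a 28 mm round hub begins 22 mm under it. With the arm at its stop the axis is at tray x = 55, y = 40 mm
- spray_can: white spray can standing on the bench, 60 mm across, 160 mm tall, origin under its centre; not part of the job
- wire_brush: hand brush lying on the bench, not part of the job
- bin: open blue plastic bin 150 x 100 x 70 mm, origin under its centre; not part of the job
Not all that is in view belongs to the job. What is shaped like the part that bears bracket2_grip but purple or red is not meant. Leave any brown look-alike of the part that bears bracket4_grip alone.

How it is judged:
By the outcome, as a careful person would: the job done as asked, in the order asked, and still so for the second after the job is handed in, with the robot touching nothing.
Of bracket1, bracket2, bracket3, bracket4 only 2 to 4 are there at a start; the rules pass over those that are not, and their reading is None.
At some moment in a run one of bracket1, bracket2, bracket3, bracket4 may be knocked a few centimetres aside while the robot is not near it.
It also fails if it takes over 210 s, if anything falls off the work surface, if the arm or the gripper's body presses on something with over 40 N, if the wrist force passes 120 N, or if a joint passes its speed limit or range.

## Robot

A 6-joint arm with a two-finger parallel gripper is mounted at the origin on the work surface. World frame = base frame: x ahead of the robot, y to its left, z up, the work surface at z = 0. Lengths are in m, angles in rad, forces in N, time in s.
With the tool pointing down it reaches from about 0.325 to 0.75 m from the base axis. Payload 7.6 kg.
Tool frame: the origin (TCP) lies at the centre of the arm's flange, where the gripper is bolted on; the fingertips stand 173 mm ahead of it and the grasp point (between the pads) lies 155 mm ahead of it; z points along the fingers, y is the line along which they close (so a half turn about z gives the same grasp; the last joint's range is limited). The gripper opens to 85 mm and grips with 20 to 120 N. Pads are 22 mm wide; open, the fingers measure 114 mm over their backs; the gripper's body (76 mm by 85 mm) begins 54 mm behind the grasp point. The pads swing forward as they close: fully open they stand 13 mm farther back than shut.
Start: joints at [-0.07, 0.052, 1.401, -0, 1.689, -0.07], TCP at [0.525, 0, 0.405] pointing down, gripper open.
Joint ranges: [-2.9, 2.9], [-0.91, 2.17], [0.12, 2.37], [-1.06, 4.2], [0.26, 2.73], [-2.93, 2.93]. Speed limits (rad/s): [2.57, 2.57, 3.01, 3.14, 3.14, 3.14].

## Interface

Orientations are given as a 3x3 rotation matrix whose columns are the frame's x, y, z axes.
In Python, from rig import bot gives the robot as it stands. The module is installed in compiled form; this text tells all that it offers.
- The arm moves only by the tool play_rows, never from a script. Its argument "series" is a list of rows, each a list of 4 numbers: the shift along the tool's x, y, z in cm, then the turn about the tool's z in degrees. A call has 1 to 12 rows; each row shifts and turns the commanded pose from where the row before left it, along the tool's axes as they then stand; what a row does not reach is not made up. A row lasts 1/10 s, in which the tool goes at most 50 mm and 8.59 degrees, less where a joint would pass 70% of its speed; a pose out of reach is approached as far as the arm can. A call with a gripper value outside its range is refused whole. "jaw" is the opening, from -1 (shut) to 1 (fully open), set as the call begins (left out, the last holds). The fingers move at their own pace and stop on an object; "force" is the grip in N (left out, the last holds). Time passes only in rows, so rows that do not move let the fingers close. It gives the time, the measured TCP pose, the force, the opening and the grip force at its end, in the units of the state.
- bot.read_state(): the state, without advancing time (a new reading comes with each control period).
- bot.snapshot(name): name is "scene" or "side" or "wrist"; returns (picture, depth): 480x640x3 uint8, red, green, blue; 480x640 float32, m along the optical axis (not along the pixel's ray), 0 where there is no reading.
- bot.camera_model(name): a dict with "fx", "fy", "cx", "cy" (pixels), "view" (4x4, takes a point from world to camera coordinates). Camera axes: x right, y down, z forward; pixel columns grow to the right and rows downward; lengths in m; the calibration is good to about 2 mm. A picture is of the moment at which its call begins: read the wrist's pose just before it. camera_model takes no time and is no camera call; for the wrist camera it gives the pose at the moment of the call.
- bot.sign_off(): hands the job in; it is judged then, once.
The state is a dict: "time": time; "q": joint angles; "qd": joint speeds; "joint_torque": joint torques, N m; "eef_pos": TCP position; "orientation": TCP orientation; "ft_force": force on the tool from outside, world axes, zero at the start; "ft_torque": the same for the moment, N m; "grip_width": opening from 0.0 (shut) to 1.0 (fully open); "grip_force": force on a finger pad.
Only numpy, scipy, OpenCV 4.12 (cv2) and the standard library are available. Lean on these libraries where they do the work, as an engineer would, in place of code of your own. Each camera call takes 0.05 s, during which the arm holds its last target. There are 200 camera calls.

## Working session

There is one attempt and no reset: what is moved stays moved. The work goes in short steps, Python scripts to look and compute and a tool call to move; the robot and the scene stay as the last step left them, time stands still between calls to the robot, and variables do not carry over. Pictures are saved under pics/ and viewed, at most 14 in all, crops included, and the job is handed in when it is done.

Besides the shell and the picture viewer there is one more tool, called after ">>>" in YAML: its name, and indented under it one key for each argument. play_rows: Moves the arm, as the interface text tells. Its arguments: {"type":"object","properties":{"series":{"type":"array","items":{"type":"array","items":{"type":"number"}}},"jaw":{"type":"number"},"force":{"type":"number"}},"required":["series"]}

```bash
mkdir -p pics
python3 - <<'E'
from rig import bot
import cv2, numpy as np
for n in ("scene","side"):
    p,d=bot.snapshot(n); cv2.imwrite(f"pics/{n}0.png",p[:,:,::-1]); np.savez(f"{n}0.npz",p=p,d=d,**{k:np.array(v) for k,v in bot.camera_model(n).items()})
    m=bot.camera_model(n); print(m['fx'],m['cx'],m['cy']); v=np.array(m['view']); print(v.round(3), (-v[:3,:3].T@v[:3,3]).round(3))
s=bot.read_state(); print(s['time'],s['eef_pos'],s['orientation'],s['grip_width'])
E
```

```text
435.6848970937041 316.92487996415963 243.10462654965684
[[ 0.844  0.536 -0.016 -0.411]
 [ 0.269 -0.449 -0.852 -0.062]
 [-0.464  0.715 -0.523  1.338]
 [ 0.     0.     0.     1.   ]] [ 0.985 -0.764  0.64 ]
494.2783403423017 319.0272052285957 237.48214173729622
[[-0.927 -0.375 -0.022  0.476]
 [-0.199  0.54  -0.818  0.223]
 [ 0.319 -0.754 -0.575  1.028]
 [ 0.     0.     0.     1.   ]] [0.158 0.833 0.784]
0.1 [5.24988684e-01 2.57675672e-05 4.03963583e-01] [[ 5.22405649e-06  9.99999056e-01 -1.37422274e-03]
 [ 9.99999996e-01 -5.09721720e-06  9.23024170e-05]
 [ 9.22953251e-05 -1.37422321e-03 -9.99999051e-01]] 0.9991046846262759
```

View pics/scene0.png

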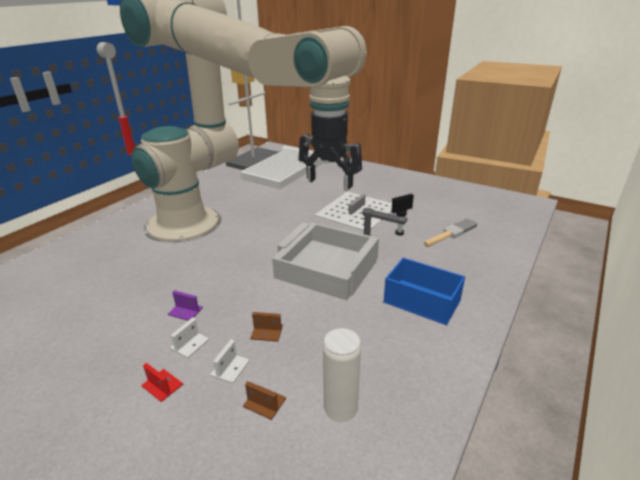

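View pics/side0.png

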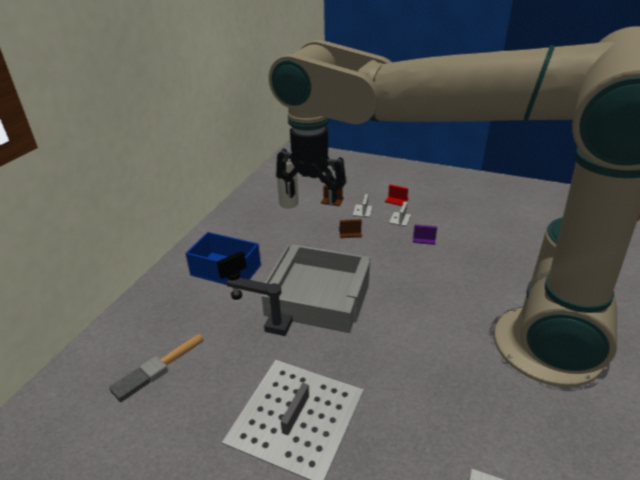

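The white (aluminium) brackets are at scene px (190,338) and (230,362). The purple, red and two brown ones are decoys. The tray is near (327,258), the panel near (352,210), and the clamp post at (367,225) has its arm swung open to (400,215). Next I'll measure from the depth images.

```bash
cat > h.py <<'E'
import numpy as np, cv2
def cloud(n):
    z=np.load(n); d=z['d']; v=z['view']; u,w=np.meshgrid(np.arange(640),np.arange(480))
    c=np.stack([(u-z['cx'])/z['fx']*d,(w-z['cy'])/z['fy']*d,d],-1)
    X=(c-v[:3,3])@v[:3,:3]; X[d<=0]=np.nan
    return z['p'],X
def ortho(ns,x0,x1,y0,y1,s,zmax=0.2,out=None):
    # top-down map, rows = x descending, cols = y descending; highest point wins
    H,W=int((x1-x0)*s),int((y1-y0)*s); im=np.zeros((H,W,3),np.uint8); hz=np.full((H,W),np.nan)
    for n in ns:
        p,X=cloud(n); P=X.reshape(-1,3); C=p.reshape(-1,3)
        k=np.isfinite(P[:,0])&(P[:,2]<zmax)&(P[:,0]>x0)&(P[:,0]<x1)&(P[:,1]>y0)&(P[:,1]<y1); P,C=P[k],C[k]
        o=np.argsort(P[:,2]); P,C=P[o],C[o]
        r=((x1-P[:,0])*s).astype(int).clip(0,H-1); c=((y1-P[:,1])*s).astype(int).clip(0,W-1)
        b=np.full((H,W),np.nan); b[r,c]=P[:,2]; new=np.zeros_like(im); new[r,c]=C
        better=np.isfinite(b)&~(hz>b); im[better]=new[better]; hz[better]=b[better]
    if out: cv2.imwrite(out,im[:,:,::-1])
    return im,hz
E
python3 - <<'E'
from h import *
im,hz=ortho(["scene0.npz","side0.npz"],0.1,0.9,-0.55,0.6,600,0.25)
im=im.copy()
for x in np.arange(.1,.9,.1): cv2.putText(im,f"{x:.1f}",(0,int((.9-x)*600)),0,.4,(255,255,0)); im[min(479,int((.9-x)*600)),::4]=(255,255,0)
for y in np.arange(-.5,.6,.1): im[::4,int((.6-y)*600)]=(255,255,0); cv2.putText(im,f"{y:.1f}",(int((.6-y)*600),10),0,.4,(255,255,0))
cv2.imwrite("pics/top0.png",im[:,:,::-1])
E
```

```text
(no output)
```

View pics/top0.png

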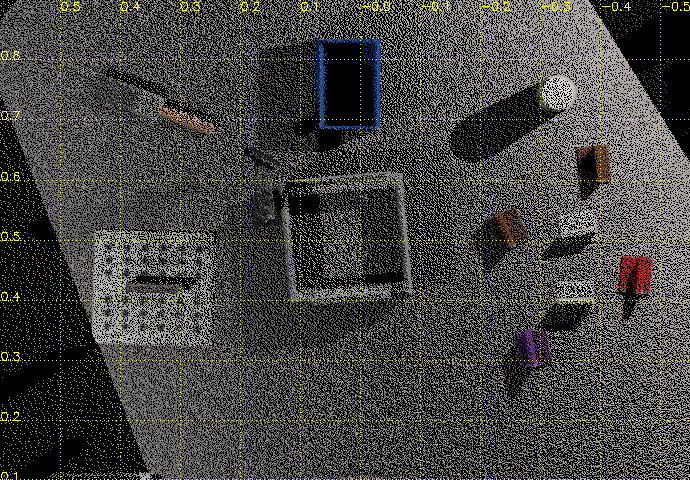

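The top-down map shows:
- White brackets near (0.42,-0.33) and (0.53,-0.33).
- Tray centred near (0.50,0.035).
- Panel near (0.42,0.35).
- Clamp arm open toward +x.

Next come the exact poses.

Run:
```python
from h import *
ns=["scene0.npz","side0.npz"]
def pts(n):
    p,X=cloud(n); hsv=cv2.cvtColor(p,cv2.COLOR_RGB2HSV); k=np.isfinite(X[...,0])
    return X[k],hsv[k]
def box(P): 
    (c,s,a)=cv2.minAreaRect((P[:,:2]*1000).astype(np.float32)); return np.round(c,1),np.round(s,1),round(a,1)
for n in ns:
    X,h=pts(n); print(n)
    for c in [(.40,-.33),(.53,-.33)]:
        k=(abs(X[:,0]-c[0])<.06)&(abs(X[:,1]-c[1])<.06)&(h[:,1]<60)&(X[:,2]>.003)&(X[:,2]<.1)
        up=k&(X[:,2]>.014); ft=k&(X[:,2]<.012)&(h[:,2]>150)
        print(" br",c,"up",box(X[up]),"top",np.percentile(X[up][:,2],98).round(4),"foot",box(X[ft]))
    k=(X[:,0]>.3)&(X[:,0]<.55)&(X[:,1]>.22)&(X[:,1]<.5)
    print(" panel",box(X[k&(X[:,2]>.0025)&(X[:,2]<.012)&(h[:,2]>140)]),"rib",box(X[k&(X[:,2]>.03)&(X[:,2]<.06)]),"top",np.percentile(X[k&(X[:,2]>.03)&(X[:,2]<.06)][:,2],95))
    k=(X[:,0]>.37)&(X[:,0]<.65)&(X[:,1]>-.1)&(X[:,1]<.16)
    print(" tray",box(X[k&(X[:,2]>.03)&(X[:,2]<.078)]),"lip", box(X[k&(X[:,2]>.0735)&(X[:,2]<.08)&(X[:,0]<.46)]),
      "stop",box(X[k&(X[:,2]>.066)&(X[:,2]<.08)&(X[:,0]>.54)]))
    k=(X[:,0]>.5)&(X[:,0]<.75)&(X[:,1]>.1)&(X[:,1]<.3)
    print(" arm",box(X[k&(X[:,2]>.108)&(X[:,2]<.12)]),"knob",box(X[k&(X[:,2]>.142)&(X[:,2]<.2)]),"ztop",np.percentile(X[k&(X[:,2]<.25)][:,2],99.5),"post",box(X[k&(X[:,2]>.04)&(X[:,2]<.1)]))
```

```text
scene0.npz
 br (0.4, -0.33) up (array([ 383.6, -326.5]), array([ 30.6, 132.3]), 23.4) top 0.0465 foot (array([ 397.5, -340.7]), array([ 65.5, 111.9]), 21.2)
 br (0.53, -0.33) up (array([ 512.4, -362.6]), array([11.2, 57. ]), 10.5) top 0.0468 foot (array([ 524.4, -332. ]), array([117.5,  59.5]), 87.6)
 panel (array([414.5, 352.1]), array([200. , 248.7]), 2.1) rib (array([419. , 340.6]), array([92.6, 15.7]), 86.4) top 0.04197358448712466
 tray (array([526. ,  38.6]), array([265.1, 234. ]), 5.8) lip (array([407.6,  14.2]), array([ 24.5, 133.6]), 5.7) stop (array([579.7,  62.3]), array([209.7, 103.8]), 80.6)
 arm (array([590.1, 157.3]), array([118.8,  31.6]), 3.4) knob (array([636.3, 160.6]), array([61.3, 16.7]), 58.3) ztop 0.17731969666436972 post (array([574.9, 130.8]), array([151.9,  65.8]), 7.7)
side0.npz
 br (0.4, -0.33) up (array([ 399.8, -356.2]), array([10.4, 63.7]), 1.8) top 0.048 foot (array([ 408.1, -355.1]), array([46.3, 59.6]), 1.7)
 br (0.53, -0.33) up (array([ 513.2, -358. ]), array([ 9.7, 62.8]), 10.2) top 0.0486 foot (array([ 522.2, -359.6]), array([45.5, 59.4]), 11.5)
 panel (array([421. , 344.2]), array([201.5, 190.5]), 88.5) rib (array([419.5, 345.5]), array([89.8, 15.1]), 88.8) top 0.042884607122585794
 tray (array([516.4,  40.1]), array([240.7, 234.8]), 4.7) lip (array([409.5,  17.2]), array([ 22.7, 130.9]), 5.0) stop (array([611.4,  59.2]), array([210.2,  39.5]), 80.4)
 arm (array([590.7, 160.9]), array([119.6,  32.7]), 1.0) knob (array([633.3, 166.8]), array([59.7, 23.4]), 60.3) ztop 0.1781317830897231 post (array([575.4, 136.3]), array([149.7,  73.6]), 3.5)
```

>>> play_rows:
  series:
    - [-4.5,-0.9,0,0]
    - [-4.5,-0.9,0,0]
    - [-4.5,-0.9,0,0]
    - [-4.5,-0.9,0,0]
    - [-4.5,-0.9,0,0]
    - [-4.5,-0.9,0,0]
    - [-4.5,-0.9,0,0]
    - [-4.2,-0.7,0,0]
    - [0,0,0,0]
    - [0,0,0,0]
  jaw: 1

```text
time: 1.1
eef_pos: [0.4547, -0.3577, 0.4038]
orientation: [[0.002, 1.0, -0.001], [1.0, -0.002, 0.001], [0.001, -0.001, -1.0]]
ft_force: [0.0, 0.2, -0.2]
grip_width: 0.997
grip_force: 0.0
```

```bash
cat >> h.py <<'E'
def snap(n,tag):
    from rig import bot
    m=bot.camera_model(n); p,d=bot.snapshot(n); cv2.imwrite(f"pics/{n}{tag}.png",p[:,:,::-1])
    np.savez(f"{n}{tag}.npz",p=p,d=d,**{k:np.array(v) for k,v in m.items()})
def go(gx,gy,gz,yaw=None):
    "tool-frame shift (cm, current axes) to bring the grasp point to gx,gy,gz (m); yaw = world deg of tool y mod 180"
    from rig import bot
    s=bot.read_state(); R=np.array(s['orientation']); g=np.array(s['eef_pos'])+R[:,2]*.155
    cur=np.degrees(np.arctan2(R[1,1],R[0,1])); out=(R.T@(np.array([gx,gy,gz])-g)*100).round(2)
    t=None if yaw is None else round(-((yaw-cur+90)%180-90),1)
    print("t",round(s['time'],2),"g",g.round(4),"yaw",cur.round(1),"-> shift cm",out,"turn",t,"q6",round(s['q'][5],2),"F",np.round(s['ft_force'],1),"w",round(s['grip_width'],3))
def pts(n):
    p,X=cloud(n); hsv=cv2.cvtColor(p,cv2.COLOR_RGB2HSV); k=np.isfinite(X[...,0])
    return X[k],hsv[k]
def box(P):
    (c,s,a)=cv2.minAreaRect((P[:,:2]*1000).astype(np.float32)); return np.round(c,1),np.round(s,1),round(a,1)
def near(X,x,y,r,z0,z1): return (abs(X[:,0]-x)<r)&(abs(X[:,1]-y)<r)&(X[:,2]>z0)&(X[:,2]<z1)
E
python3 - <<'E'
from h import *
snap("wrist",1)
X,h=pts("wrist1.npz")
for c in [(.405,-.356),(.518,-.359)]:
    k=near(X,*c,.05,.014,.06)&(h[:,1]<60); print("up",box(X[k]),np.percentile(X[k][:,2],95)); k=near(X,*c,.05,.003,.012)&(h[:,1]<60); print("ft",box(X[k]))
go(.40,-.356,.03,1.8)
E
```

```text
up (array([ 399.8, -356.6]), array([ 9.6, 60.3]), 1.5) 0.046901472251418434
ft (array([ 406.5, -356.3]), array([50.2, 60.3]), 1.5)
up (array([ 514.1, -362.1]), array([ 9.4, 60.2]), 10.1) 0.04707063508494484
ft (array([ 526.5, -360. ]), array([61. , 60.2]), 9.8)
t 1.15 g [ 0.455  -0.3566  0.2492] yaw -0.0 -> shift cm [ 0.04 -5.49 21.92] turn -1.8 q6 -0.73 F [-0.8 -0.9 -0.1] w 1.001
```

View pics/wrist1.png

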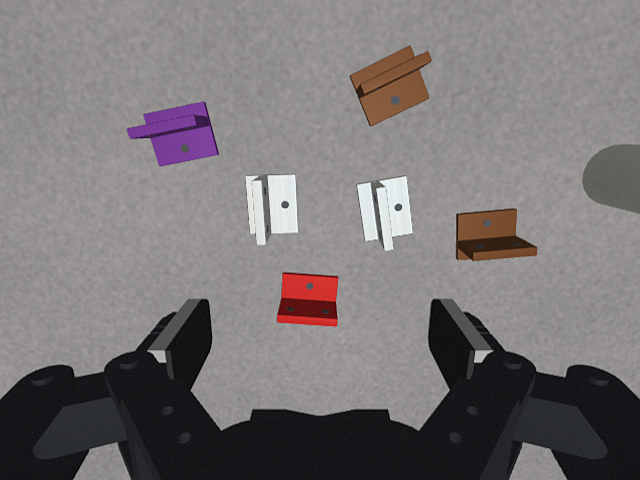

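The wrist view shows two white brackets at px (272,205) and (385,208), with decoys well clear of the fingers. I'll grasp the nearer one first.

>>> play_rows:
  series:
    - [0,-2.8,4,-1.5]
    - [0,-2.7,4.5,0]
    - [0,0,4.5,0]
    - [0,0,4,0]
    - [0,0,3,0]
    - [0,0,1.9,0]
    - [0,0,0,0]
  jaw: 1

```text
time: 1.85
eef_pos: [0.4011, -0.3556, 0.1849]
orientation: [[-0.028, 1.0, -0.004], [1.0, 0.028, 0.004], [0.005, -0.004, -1.0]]
ft_force: [-0.3, 0.1, 0.8]
grip_width: 1.001
grip_force: 0.0
```

>>> play_rows:
  series:
    - [0,0,0,0]
    - [0,0,0,0]
    - [0,0,0,0]
    - [0,0,0,0]
    - [0,0,0,0]
    - [0,0,0,0]
    - [0,0,0,0]
    - [0,0,0,0]
  jaw: -1
  force: 40

```text
time: 2.65
eef_pos: [0.4014, -0.3578, 0.1884]
orientation: [[-0.026, 1.0, 0.001], [1.0, 0.026, -0.001], [-0.001, 0.001, -1.0]]
ft_force: [-0.8, 0.8, 4.7]
grip_width: 0.095
grip_force: 40.1
```

Run:
```python
from h import *
X,h=pts("side0.npz")
from scipy.spatial.transform import Rotation
# tray from walls: rim points 58-62 mm high
k=near(X,.5,.025,.13,.056,.064); print("rim side",box(X[k]))
X2,_=pts("scene0.npz"); k2=near(X2,.5,.025,.13,.056,.064); print("rim scene",box(X2[k2])); print("both",box(np.r_[X[k],X2[k2]]))
go(.503,.024,.2,5)
```

```text
rim side (array([501.5,  24.6]), array([207.2, 206.2]), 5.1)
rim scene (array([501.3,  34.1]), array([209.8, 228.7]), 5.2)
both (array([501.3,  34.1]), array([209.8, 228.7]), 5.2)
t 2.65 g [ 0.4015 -0.3579  0.0334] yaw 1.5 -> shift cm [ 37.9   11.15 -16.68] turn -3.5 q6 -0.82 F [-0.8  0.8  4.7] w 0.095
```

>>> play_rows:
  series:
    - [0,0,-2.5,0]
    - [0,0,-5,0]
    - [0,0,-5,0]
    - [4.2,1.2,-0.5,0]
    - [4.2,1.2,0,0]
    - [4.2,1.2,0,0]
    - [4.2,1.2,0,0]
    - [4.2,1.2,0,0]
    - [4.2,1.2,0,0]
    - [4.2,1.2,0,0]
    - [4,0.4,0,0]
    - [0,0,0,-3.6]

```text
time: 3.85
eef_pos: [0.4805, -0.0176, 0.3171]
orientation: [[-0.095, 0.995, -0.001], [0.995, 0.095, 0.002], [0.002, -0.001, -1.0]]
ft_force: [0.2, -0.6, -1.8]
grip_width: 0.1
grip_force: 39.2
```

>>> play_rows:
  series:
    - [0,0,0,0]
    - [0,0,0,0]

```text
time: 4.05
eef_pos: [0.4804, -0.0217, 0.3173]
orientation: [[-0.087, 0.996, -0.001], [0.996, 0.087, -0.0], [0.0, -0.001, -1.0]]
ft_force: [0.7, 0.3, -0.1]
grip_width: 0.097
grip_force: 39.2
```

Run:
```python
from h import *
snap("side",2)
go(.4985,-.0208,.041,5.1)
snap("wrist",2)
X,h=pts("wrist2.npz")
for c in [(.518,-.359)]:
    k=near(X,*c,.05,.014,.06)&(h[:,1]<60); print("up",k.sum())
```

```text
t 4.1 g [ 0.4803 -0.0221  0.1625] yaw 5.0 -> shift cm [-0.03  1.83 12.14] turn -0.1 q6 -0.21 F [ 0.2  0.6 -1.5] w 0.101
up 0
```

View pics/wrist2.png

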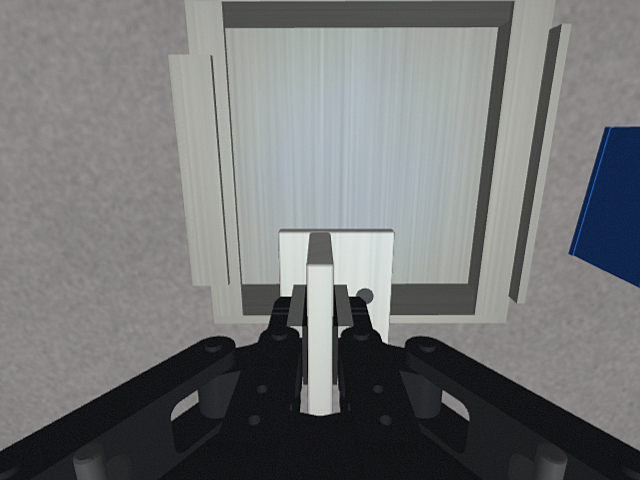

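The bracket is held level at px (320,300), over the near-y end of the tray. I'll refine the tray pose from this view and then lower.

Run:
```python
from h import *
X,h=pts("wrist2.npz")
t=np.radians(5.1);R=np.array([[np.cos(t),np.sin(t)],[-np.sin(t),np.cos(t)]])
L=(X[:,:2]-[.5015,.0246])@R.T; Z=X[:,2]
def pr(n,k): print(n,k.sum(),"x",np.percentile(L[k,0],[1,50,99]).round(4),"y",np.percentile(L[k,1],[1,50,99]).round(4),"z",np.median(Z[k]).round(4))
b=(abs(L[:,0])<.13)&(L[:,1]>-.06)&(L[:,1]<.13)
pr("floor",b&(Z<.012)&(Z>.003)&(abs(L[:,0])<.095)&(L[:,1]<.097)&(L[:,1]>-.02))
pr("rim-",b&(abs(Z-.06)<.003)&(L[:,0]<-.05)); pr("rim+",b&(abs(Z-.06)<.003)&(L[:,0]>.05))
pr("rim y",b&(abs(Z-.06)<.003)&(abs(L[:,0])<.06)&(L[:,1]>.05))
pr("lip",b&(abs(Z-.076)<.003)&(L[:,0]<-.05)); pr("stop",b&(abs(Z-.071)<.003)&(L[:,0]>.05))
for n,k in (("lip",b&(abs(Z-.076)<.003)&(L[:,0]<-.05)),("stop",b&(abs(Z-.071)<.003)&(L[:,0]>.05))): print(n,box(np.c_[L[k],Z[k]]))
```

```text
floor 43483 x [-0.0871  0.0031  0.0932] y [-0.0188  0.0438  0.0952] z 0.0061
rim- 4971 x [-0.0969 -0.0819 -0.0604] y [-0.0568  0.0569  0.0953] z 0.06
rim+ 11007 x [0.077  0.091  0.1021] y [-0.0579  0.0295  0.095 ] z 0.0602
rim y 552 x [-0.0585 -0.0032  0.0585] y [0.0946 0.0951 0.0956] z 0.059
lip 9093 x [-0.1032 -0.092  -0.0813] y [-0.0583  0.0112  0.0652] z 0.076
stop 3009 x [0.1008 0.1032 0.1069] y [-0.0581  0.0207  0.0801] z 0.071
lip (array([-92.4,   3.1]), array([ 23.1, 126.2]), 0.1)
stop (array([103.9,  10.8]), array([  7.3, 141.6]), 0.0)
```

>>> play_rows:
  series:
    - [0,1.9,0,0]
    - [0,0,4,0]
    - [0,0,4,0]
    - [0,0,2.5,0]
    - [0,0,1,0]
    - [0,0,0.5,0]
    - [0,0,0,0]
    - [0,0,0,0]

```text
time: 4.95
eef_pos: [0.5001, -0.02, 0.1995]
orientation: [[-0.088, 0.996, 0.003], [0.996, 0.088, -0.0], [-0.001, 0.003, -1.0]]
ft_force: [-0.3, -0.4, -1.8]
grip_width: 0.095
grip_force: 39.3
```

>>> play_rows:
  series:
    - [0,0,0.3,0]
    - [0,0,0.2,0]
    - [0,0,0,0]
    - [0,0,0,0]

```text
time: 5.35
eef_pos: [0.4999, -0.0198, 0.1944]
orientation: [[-0.089, 0.996, 0.002], [0.996, 0.089, -0.0], [-0.001, 0.002, -1.0]]
ft_force: [-1.9, 0.3, 6.4]
grip_width: 0.102
grip_force: 40.5
```

>>> play_rows:
  series:
    - [0,0,0,0]
    - [0,0,0,0]
    - [0,0,0,0]
    - [0,0,0,0]
    - [0,0,0,0]
    - [0,0,0,0]
    - [0,0,-2,0]
    - [0,0,-5,0]
    - [0,0,-5,0]
    - [0,0,-5,0]
    - [0,0,-3,0]
  jaw: 1

```text
time: 6.45
eef_pos: [0.4993, -0.0197, 0.3975]
orientation: [[-0.089, 0.996, 0.006], [0.996, 0.089, -0.001], [-0.001, 0.006, -1.0]]
ft_force: [-0.4, 0.2, 0.3]
grip_width: 1.001
grip_force: 0.0
```

Run:
```python
from h import *
go(.49,-.36,.249,9.9)
snap("wrist",3); snap("side",3); snap("scene",3)
X,h=pts("wrist3.npz")
t=np.radians(5.1);R=np.array([[np.cos(t),np.sin(t)],[-np.sin(t),np.cos(t)]]); L=(X[:,:2]-[.5033,.0253])@R.T
k=(abs(L)<.078).all(1)&(X[:,2]>.02)&(X[:,2]<.07); print("wr up",box(np.c_[L[k],X[k][:,2]]),np.percentile(X[k][:,2],95))
for n in("side3.npz","scene3.npz"):
    X,h=pts(n)
    k=near(X,.518,-.359,.05,.014,.06)&(h[:,1]<60); print(n,"B up",box(X[k]))
    L=(X[:,:2]-[.5033,.0253])@R.T; k=(abs(L)<.07).all(1)&(X[:,2]>.02)&(X[:,2]<.07); print(" A", box(np.c_[L[k],X[k][:,2]]),np.percentile(X[k][:,2],95))
```

```text
t 6.45 g [ 0.5002 -0.0198  0.2425] yaw 5.1 -> shift cm [-33.79  -4.03  -0.63] turn -4.8 q6 -0.2 F [-0.4  0.2  0.3] w 1.001
wr up (array([ -6.2, -43.3]), array([60.3,  8.3]), 89.8) 0.053121203971010486
side3.npz B up (array([ 513.7, -362.4]), array([ 9.7, 64.5]), 10.6)
 A (array([ -6.6, -40.5]), array([10.3, 57.4]), 0.5) 0.05372268505639358
scene3.npz B up (array([ 513., -366.]), array([11.3, 61.5]), 10.4)
 A (array([ -8. , -42.6]), array([11.6, 54.7]), 0.0) 0.05279970440128678
```

>>> play_rows:
  series:
    - [-4.28,-0.21,0,0]
    - [-4.28,-0.21,0,0]
    - [-4.28,-0.21,0,0]
    - [-4.28,-0.21,0,0]
    - [-4.28,-0.21,0,0]
    - [-4.28,-0.21,0,0]
    - [-4.28,-0.21,0,0]
    - [-4.28,-0.21,0,0]
    - [0,0,2,-4.9]
    - [0,0,4,0]
    - [0,0,0,0]
    - [0,0,0,0]

```text
time: 7.8
eef_pos: [0.513, -0.3621, 0.3314]
orientation: [[-0.174, 0.985, -0.003], [0.985, 0.174, 0.003], [0.003, -0.003, -1.0]]
ft_force: [0.4, -0.1, 1.1]
grip_width: 0.999
grip_force: 0.0
```

Run:
```python
from h import *
snap("wrist",4)
X,h=pts("wrist4.npz"); k=near(X,.514,-.362,.05,.014,.06)&(h[:,1]<60); print("up",box(X[k]))
go(.514,-.362,.0315,10)
```

```text
up (array([ 514.3, -362.1]), array([ 9. , 59.8]), 10.1)
t 7.85 g [ 0.5133 -0.3622  0.1786] yaw 10.0 -> shift cm [1.000e-02 7.000e-02 1.471e+01] turn 0.0 q6 -0.85 F [ 0.9  0.2 -0.2] w 0.997
```

>>> play_rows:
  series:
    - [0,0,4,0]
    - [0,0,4.5,0]
    - [0,0,4,0]
    - [0,0,2.1,0]
    - [0,0,0,0]

```text
time: 8.35
eef_pos: [0.5129, -0.3618, 0.185]
orientation: [[-0.174, 0.985, -0.003], [0.985, 0.174, 0.002], [0.003, -0.003, -1.0]]
ft_force: [-0.1, -0.1, -0.5]
grip_width: 0.998
grip_force: 0.0
```

>>> play_rows:
  series:
    - [0,0,0,0]
    - [0,0,0,0]
    - [0,0,0,0]
    - [0,0,0,0]
    - [0,0,0,0]
    - [0,0,0,0]
    - [0,0,0,0]
    - [0,0,0,0]
  jaw: -1

```text
time: 9.15
eef_pos: [0.5134, -0.3624, 0.1875]
orientation: [[-0.174, 0.985, 0.001], [0.985, 0.174, -0.001], [-0.001, 0.001, -1.0]]
ft_force: [-0.0, 1.0, 5.4]
grip_width: 0.101
grip_force: 40.2
```

>>> play_rows:
  series:
    - [0,0,-2.5,0]
    - [0,0,-5,0]
    - [0,0,-5,0]
    - [0,0,-1,4.9]
    - [0,0,0,0]
    - [0,0,0,0]

```text
time: 9.75
eef_pos: [0.5129, -0.3622, 0.3197]
orientation: [[-0.091, 0.996, -0.003], [0.996, 0.091, 0.002], [0.002, -0.002, -1.0]]
ft_force: [-0.3, -0.6, -1.9]
grip_width: 0.1
grip_force: 39.4
```

Run:
```python
from h import *
t=np.radians(5.1);c,s=np.cos(t),np.sin(t);x,y=-.007,.045
go(.5033+c*x-s*y,.0253+s*x+c*y,.0395,5.1)
```

```text
t 9.75 g [ 0.5125 -0.3619  0.1647] yaw 5.2 -> shift cm [43.11  1.94 12.61] turn 0.1 q6 -0.76 F [-0.3 -0.6 -1.9] w 0.1
```

>>> play_rows:
  series:
    - [4.31,0.19,0,0]
    - [4.31,0.19,0,0]
    - [4.31,0.19,0,0]
    - [4.31,0.19,0,0]
    - [4.31,0.19,0,0]
    - [4.31,0.19,0,0]
    - [4.31,0.19,0,0]
    - [4.31,0.19,0,0]
    - [4.31,0.19,0,0]
    - [4.31,0.19,0,0]
    - [0,0,0,0]
    - [0,0,0,0]

```text
time: 10.95
eef_pos: [0.4933, 0.0694, 0.3195]
orientation: [[-0.092, 0.996, -0.004], [0.996, 0.092, -0.001], [-0.0, -0.004, -1.0]]
ft_force: [1.4, 0.1, -1.6]
grip_width: 0.098
grip_force: 39.4
```

Run:
```python
from h import *
t=np.radians(5.1);c,s=np.cos(t),np.sin(t);x,y=-.007,.045
go(.5033+c*x-s*y,.0253+s*x+c*y,.0395,5.1)
```

```text
t 10.95 g [0.4927 0.0693 0.1645] yaw 5.3 -> shift cm [ 0.03  0.02 12.5 ] turn 0.2 q6 -0.03 F [ 1.4  0.1 -1.6] w 0.098
```

>>> play_rows:
  series:
    - [0,0,4,0]
    - [0,0,4,0]
    - [0,0,2.5,0]
    - [0,0,1,0]
    - [0,0,0.6,0]
    - [0,0,0.4,0]
    - [0,0,0.2,0]
    - [0,0,0,0]
    - [0,0,0,0]

```text
time: 11.85
eef_pos: [0.4941, 0.0687, 0.1957]
orientation: [[-0.089, 0.996, 0.002], [0.996, 0.089, 0.0], [-0.0, 0.002, -1.0]]
ft_force: [-0.2, -0.3, -1.0]
grip_width: 0.099
grip_force: 39.3
```

>>> play_rows:
  series:
    - [0,0,0,0]
    - [0,0,0,0]
    - [0,0,0,0]
    - [0,0,0,0]
    - [0,0,0,0]
    - [0,0,0,0]
    - [0,0,-2,0]
    - [0,0,-5,0]
    - [0,0,-5,0]
    - [0,0,-5,0]
    - [0,0,-3,0]
  jaw: 1

```text
time: 12.95
eef_pos: [0.4936, 0.0687, 0.3995]
orientation: [[-0.089, 0.996, 0.006], [0.996, 0.089, 0.0], [-0.0, 0.006, -1.0]]
ft_force: [0.4, 0.6, -0.2]
grip_width: 1.003
grip_force: 0.0
```

Run:
```python
from h import *
snap("wrist",5); snap("side",5); snap("scene",5)
t=np.radians(5.1);R=np.array([[np.cos(t),np.sin(t)],[-np.sin(t),np.cos(t)]])
for n in("wrist5.npz","side5.npz","scene5.npz"):
    X,h=pts(n); L=(X[:,:2]-[.5033,.0253])@R.T
    for a,b in((-.078,0),(0,.078)):
        k=(abs(L[:,0])<.07)&(L[:,1]>a)&(L[:,1]<b)&(X[:,2]>.02)&(X[:,2]<.07)
        if k.sum()>20: print(n, box(np.c_[L[k],X[k][:,2]]),np.percentile(X[k][:,2],95).round(4))
    k=(X[:,0]>.3)&(X[:,0]<.55)&(X[:,1]>.22)&(X[:,1]<.5)&(X[:,2]>.03)&(X[:,2]<.06)
    if k.sum()>50: print("rib",box(X[k]))
go(.42,.344,.249,-1.3)
```

```text
wrist5.npz (array([ -5.9, -42.6]), array([ 8.8, 60.1]), 0.1) 0.053
wrist5.npz (array([-4.4, 44.1]), array([60.4,  9.1]), 90.0) 0.0531
side5.npz (array([ -6.4, -44.2]), array([64.9, 10.2]), 89.8) 0.0533
side5.npz (array([-5.1, 42.7]), array([10.3, 63.8]), 0.7) 0.0536
rib (array([419.3, 345. ]), array([91.3, 15.1]), 88.2)
scene5.npz (array([ -8. , -45.9]), array([10.6, 63.9]), 0.3) 0.0524
scene5.npz (array([-4.8, 40.2]), array([62.6, 10.7]), 88.0) 0.0521
rib (array([419.5, 338.3]), array([94.7, 15.5]), 88.3)
t 13.1 g [0.4946 0.0688 0.2422] yaw 5.1 -> shift cm [28.08 -4.98 -0.71] turn 6.4 q6 -0.02 F [ 0.8 -0.8 -0.8] w 0.997
```

View pics/scene5.png

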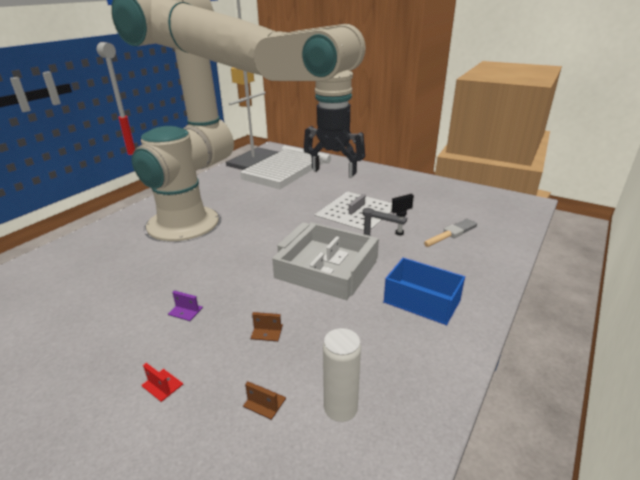

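Both brackets stand upright in the tray (scene px 322,262 and 335,250). The panel is next.

>>> play_rows:
  series:
    - [4,-0.7,0,0]
    - [4,-0.7,0,0]
    - [4,-0.7,0,0]
    - [4,-0.7,0,0]
    - [4,-0.7,0,0]
    - [4,-0.7,0,0]
    - [4,-0.7,0,0]
    - [0,0,0,6.4]
    - [0,0,0,0]
    - [0,0,0,0]

```text
time: 14.1
eef_pos: [0.4202, 0.3429, 0.3934]
orientation: [[0.02, 1.0, -0.002], [1.0, -0.02, -0.002], [-0.002, -0.002, -1.0]]
ft_force: [0.0, -1.0, -0.1]
grip_width: 0.999
grip_force: 0.0
```

Run:
```python
from h import *
snap("wrist",6)
X,h=pts("wrist6.npz"); k=near(X,.42,.345,.13,.035,.05); print("rib",box(X[k]),np.percentile(X[k][:,2],95)); k=near(X,.42,.345,.14,.0025,.012)&(h[:,2]>120); print("panel",box(X[k]))
go(.42,.344,.03,-1.3)
```

```text
rib (array([419.5, 346.7]), array([89.1, 14. ]), 88.4) 0.04212179244926325
panel (array([430.5, 345.6]), array([276.4, 242.5]), 89.7)
t 14.15 g [0.4201 0.3425 0.2388] yaw -1.2 -> shift cm [1.800e-01 1.000e-02 2.088e+01] turn 0.1 q6 0.64 F [ 0.4 -0.4  0.4] w 0.996
```

View pics/wrist6.png

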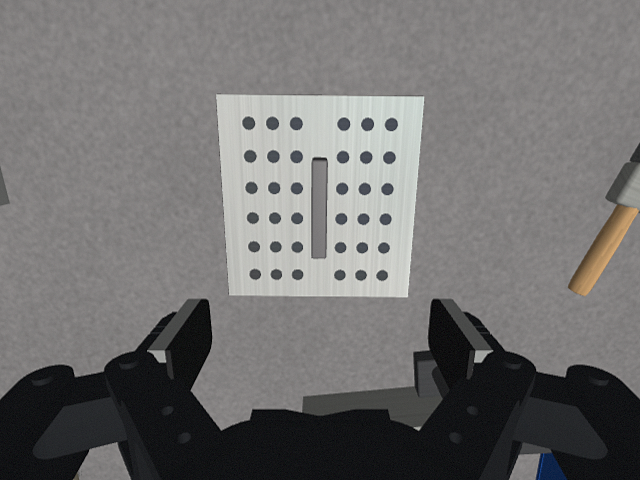

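>>> play_rows:
  series:
    - [0.42,0,4,0.4]
    - [0,0,4.5,0]
    - [0,0,4.5,0]
    - [0,0,4.5,0]
    - [0,0,3.4,0]
    - [0,0,0,0]
    - [0,0,0,0]

```text
time: 14.85
eef_pos: [0.4207, 0.347, 0.1865]
orientation: [[0.03, 1.0, 0.0], [1.0, -0.03, -0.0], [-0.0, 0.0, -1.0]]
ft_force: [0.9, 0.9, 0.3]
grip_width: 0.999
grip_force: 0.0
```

>>> play_rows:
  series:
    - [0,0,0,0]
    - [0,0,0,0]
    - [0,0,0,0]
    - [0,0,0,0]
    - [0,0,0,0]
    - [0,0,0,0]
    - [0,0,0,0]
    - [0,0,0,0]
  jaw: -1
  force: 80

```text
time: 15.65
eef_pos: [0.4203, 0.3476, 0.1865]
orientation: [[0.03, 1.0, 0.001], [1.0, -0.03, 0.001], [0.001, 0.001, -1.0]]
ft_force: [-1.5, -0.2, 7.0]
grip_width: 0.145
grip_force: 80.5
```

Run:
```python
from h import *
t=np.radians(5.1);c,s=np.cos(t),np.sin(t);x,y=.013,.0
go(.5033+c*x-s*y,.0253+s*x+c*y,.12,5.1)
```

```text
t 15.65 g [0.4204 0.3477 0.0315] yaw -1.7 -> shift cm [-31.82  10.54  -8.86] turn -6.8 q6 0.65 F [-1.5 -0.2  7. ] w 0.145
```

>>> play_rows:
  series:
    - [0,0,-2,0]
    - [0,0,-4,0]
    - [0,0,-5,0]
    - [0,0,-5,0]
    - [0,0,-4,0]
    - [0,0,0,0]

```text
time: 16.25
eef_pos: [0.4204, 0.3476, 0.3923]
orientation: [[0.03, 1.0, 0.009], [1.0, -0.03, 0.006], [0.006, 0.009, -1.0]]
ft_force: [0.2, -0.1, -2.8]
grip_width: 0.147
grip_force: 79.3
```

>>> play_rows:
  series:
    - [-4,1.3,0,0]
    - [-4,1.3,0,0]
    - [-4,1.3,0,0]
    - [-4,1.3,0,0]
    - [-4,1.3,0,0]
    - [-4,1.3,0,0]
    - [-4,1.3,0,0]
    - [-3.8,1.4,0,0]
    - [0,0,0,-3.4]
    - [0,0,0,-3.4]
    - [0,0,0,0]
    - [0,0,0,0]

```text
time: 17.45
eef_pos: [0.5156, 0.0265, 0.3842]
orientation: [[-0.087, 0.996, -0.003], [0.996, 0.087, -0.0], [0.0, -0.003, -1.0]]
ft_force: [0.3, -0.6, -3.4]
grip_width: 0.146
grip_force: 79.1
```

Run:
```python
from h import *
snap("wrist",7); snap("side",7)
t=np.radians(5.1);c,s=np.cos(t),np.sin(t);x,y=.016,.0
go(.5033+c*x-s*y,.0253+s*x+c*y,.105,5.1)
X,h=pts("wrist7.npz"); k=near(X,.51,.03,.14,.18,.3)&(h[:,2]>110); print("panel pts",k.sum(),np.percentile(X[k],[1,50,99],axis=0))
```

```text
t 17.55 g [0.5154 0.0267 0.23  ] yaw 5.1 -> shift cm [-0.03  0.4  12.5 ] turn -0.0 q6 -0.11 F [ 0.2  0.5 -4.6] w 0.148
panel pts 115070 [[ 0.41835074 -0.01461353  0.20126494]
 [ 0.51244303  0.07586629  0.2027773 ]
 [ 0.60662557  0.12748794  0.2392693 ]]
```

View pics/side7.png

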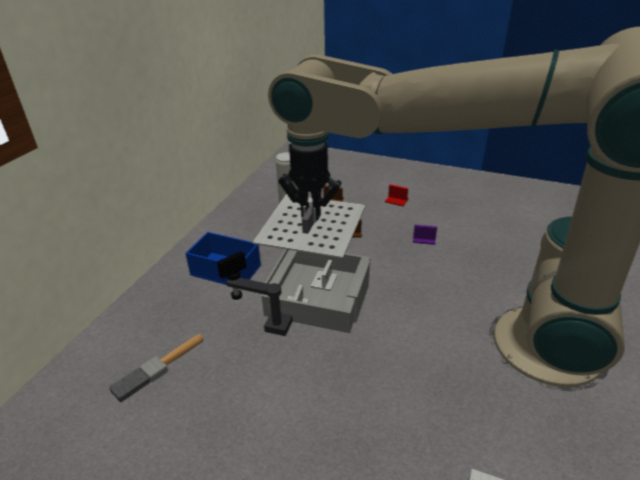

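The panel is held level above the tray (side px 312,225) and clear of the clamp. I'll lower it offset by +16 mm along tray x.

>>> play_rows:
  series:
    - [0,0.4,0,0]
    - [0,0,3,0]
    - [0,0,4,0]
    - [0,0,3,0]
    - [0,0,1.5,0]
    - [0,0,0.5,0]
    - [0,0,0,0]
    - [0,0,0,0]

```text
time: 18.35
eef_pos: [0.5201, 0.0269, 0.2673]
orientation: [[-0.089, 0.996, 0.002], [0.996, 0.089, -0.0], [-0.0, 0.002, -1.0]]
ft_force: [0.1, -0.3, -4.4]
grip_width: 0.151
grip_force: 79.0
```

>>> play_rows:
  series:
    - [0,0,0.2,0]
    - [0,0,0.2,0]
    - [0,0,0.2,0]
    - [0,0,0,0]
    - [0,0,0,0]

```text
time: 18.85
eef_pos: [0.5197, 0.0268, 0.2598]
orientation: [[-0.089, 0.996, 0.0], [0.996, 0.089, -0.0], [-0.0, 0.0, -1.0]]
ft_force: [0.1, -0.7, -4.2]
grip_width: 0.149
grip_force: 79.1
```

```bash
cat >> h.py <<'E'
def tray(L):
    t=np.radians(5.1);c,s=np.cos(t),np.sin(t); d=np.array(L)[...,:2]-[.5033,.0253]; return d@np.array([[c,-s],[s,c]])
def gt():
    from rig import bot
    s=bot.read_state(); R=np.array(s['orientation']); g=np.array(s['eef_pos'])+R[:,2]*.155
    print("t",round(s['time'],2),"tray g mm",(tray(g)*1000).round(1),"z",(g[2]*1000).round(1),"yaw-5.1",round(np.degrees(np.arctan2(R[1,1],R[0,1]))-5.1,2),"F",np.round(s['ft_force'],1),"T",np.round(s['ft_torque'],2),"w",round(s['grip_width'],3),"q6",round(s['q'][5],2))
E
python3 -c "
from h import *
gt()"
```

```text
t 18.85 tray g mm [16.4 -0. ] z 104.8 yaw-5.1 -0.0 F [ 0.1 -0.7 -4.2] T [-0.01 -0.04  0.01] w 0.149 q6 -0.11
```

>>> play_rows:
  series:
    - [0,0,0.1,0]
    - [0,0,0.1,0]
    - [0,0,0,0]
    - [0,0,0,0]

```text
time: 19.25
eef_pos: [0.5197, 0.0268, 0.2578]
orientation: [[-0.089, 0.996, 0.0], [0.996, 0.089, -0.0], [-0.0, 0.0, -1.0]]
ft_force: [-0.8, 0.3, -4.6]
grip_width: 0.147
grip_force: 79.1
```

>>> play_rows:
  series:
    - [0,0,0.1,0]
    - [0,0,0,0]
    - [0,0,0,0]

```text
time: 19.55
eef_pos: [0.5197, 0.0268, 0.2572]
orientation: [[-0.089, 0.996, 0.001], [0.996, 0.089, -0.0], [-0.0, 0.001, -1.0]]
ft_force: [-2.0, -0.5, -0.0]
grip_width: 0.147
grip_force: 79.6
```

>>> play_rows:
  series:
    - [0,-0.2,0,0]
    - [0,-0.1,0,0]
    - [0,0,0,0]

```text
time: 19.85
eef_pos: [0.5167, 0.0265, 0.2572]
orientation: [[-0.089, 0.996, 0.001], [0.996, 0.089, 0.0], [-0.0, 0.001, -1.0]]
ft_force: [0.8, 0.9, -0.4]
grip_width: 0.146
grip_force: 79.6
```

>>> play_rows:
  series:
    - [0,-0.1,0,0]
    - [0,0,0,0]
    - [0,0,0,0]

```text
time: 20.15
eef_pos: [0.5158, 0.0264, 0.2571]
orientation: [[-0.089, 0.996, 0.001], [0.996, 0.089, -0.0], [-0.0, 0.001, -1.0]]
ft_force: [1.7, -0.3, 0.3]
grip_width: 0.149
grip_force: 79.7
```

```bash
python3 -c "
from h import *
gt()"
```

```text
t 20.15 tray g mm [12.6  0. ] z 102.1 yaw-5.1 -0.0 F [ 1.7 -0.3  0.3] T [ 0.07 -0.48 -0.07] w 0.149 q6 -0.11
```

>>> play_rows:
  series:
    - [0,-0.1,0,0]
    - [0,0,0,0]
    - [0,0,0,0]

```text
time: 20.45
eef_pos: [0.5148, 0.0263, 0.2571]
orientation: [[-0.089, 0.996, 0.001], [0.996, 0.089, 0.0], [-0.0, 0.001, -1.0]]
ft_force: [1.1, -0.8, -0.2]
grip_width: 0.147
grip_force: 79.7
```

>>> play_rows:
  series:
    - [0,-0.1,0,0]
    - [0,0,0,0]
    - [0,0,0,0]

```text
time: 20.75
eef_pos: [0.5139, 0.0263, 0.257]
orientation: [[-0.089, 0.996, 0.002], [0.996, 0.089, 0.0], [-0.0, 0.002, -1.0]]
ft_force: [4.7, 0.6, -2.1]
grip_width: 0.146
grip_force: 79.5
```

>>> play_rows:
  series:
    - [0,0.15,0,0]
    - [0,0,0,0]
    - [0,0,0,0]

```text
time: 21.05
eef_pos: [0.5149, 0.0264, 0.257]
orientation: [[-0.089, 0.996, -0.001], [0.996, 0.089, -0.0], [0.0, -0.001, -1.0]]
ft_force: [-5.0, -0.5, 4.0]
grip_width: 0.15
grip_force: 80.4
```

>>> play_rows:
  series:
    - [0,0,0,0]
    - [0,0,0,0]
    - [0,0,0,0]
    - [0,0,0,0]
    - [0,0,0,0]
    - [0,0,0,0]
  jaw: -0.3

```text
time: 21.65
eef_pos: [0.5152, 0.0264, 0.2568]
orientation: [[-0.089, 0.996, -0.0], [0.996, 0.089, -0.0], [-0.0, -0.0, -1.0]]
ft_force: [-1.9, -0.3, 0.6]
grip_width: 0.351
grip_force: 0.0
```

```bash
cat >> h.py <<'E'
def panel(n):
    "panel plane corners/centre in tray frame, z along x"
    X,h=pts(n); L=tray(X)*1000; Z=X[:,2]*1000
    k=(abs(L[:,0])<118)&(abs(L[:,1])<112)&(Z>54)&(Z<84)&(h[:,2]>90)
    for nm,lo,hi in (("-x",-75,-55),("mid",-30,30),("+x",50,80)):
        q=k&(L[:,0]>lo)&(L[:,0]<hi); 
        if q.sum()>20: print(n,nm,"z",np.percentile(Z[q],[20,50,80]).round(1),"y",np.percentile(L[q,1],[.5,99.5]).round(1))
    for yy in (-85,-40,40,85):
        q=k&(abs(L[:,1]-yy)<10); print("  y",yy,"x",np.percentile(L[q,0],[.5,99.5]).round(1)) if q.sum()>20 else 0
E
python3 - <<'E'
from h import *
gt()
for n in("side","scene"): snap(n,8); panel(n+"8.npz")
a,b=cv2.imread("pics/side8.png")[190:350,200:400],cv2.imread("pics/scene8.png")[180:340,230:430]
cv2.imwrite("pics/crop8.png",cv2.resize(np.vstack([np.hstack([a,b])]),None,fx=2,fy=2,interpolation=2))
E
```

```text
t 21.65 tray g mm [11.9  0. ] z 101.8 yaw-5.1 0.0 F [-1.9 -0.3  0.6] T [ 0.01  0.03 -0.02] w 0.351 q6 -0.11
side8.npz -x z [65.  66.1 67.4] y [-100.9   99.1]
side8.npz mid z [68.1 69.7 71.2] y [-101.4  100. ]
side8.npz +x z [72.8 74.1 75.4] y [-97.5  96.9]
  y -85 x [-98.1 105.5]
  y -40 x [-103.5  105.7]
  y 40 x [-103.   105.7]
  y 85 x [-97.3  58.3]
scene8.npz -x z [64.5 65.5 66.5] y [-105.3   83.4]
scene8.npz mid z [67.7 69.7 71.5] y [-105.9   91.8]
scene8.npz +x z [72.1 73.3 74.3] y [-105.    92.8]
  y -85 x [-98.9 105. ]
  y -40 x [-106.9  105. ]
  y 40 x [-106.9  104.5]
  y 85 x [-98.4 104.8]
```

View pics/crop8.png

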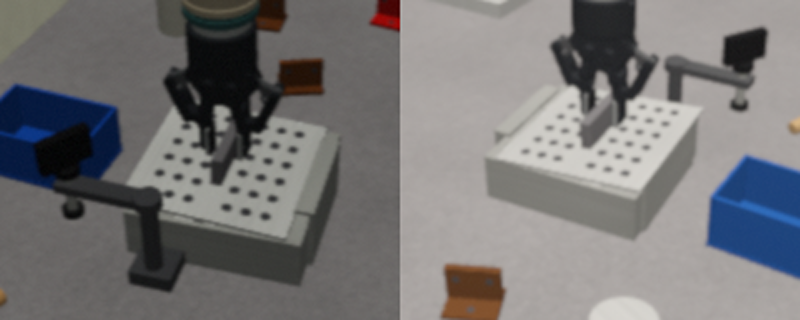

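As intended, the panel is tilted: its -x edge is on the ledge just short of the lip and its +x edge is on top of the stop. I'll push the rib toward -x to slide it under the lip.

>>> play_rows:
  series:
    - [0,-0.3,0,0]
    - [0,-0.3,0,0]
    - [0,-0.2,0,0]
    - [0,-0.2,0,0]
    - [0,-0.2,0,0]
    - [0,0,0,0]

```text
time: 22.35
eef_pos: [0.5031, 0.0253, 0.2569]
orientation: [[-0.089, 0.996, 0.0], [0.996, 0.089, -0.0], [-0.0, 0.0, -1.0]]
ft_force: [-0.2, 0.0, -1.1]
grip_width: 0.351
grip_force: 0.0
```

>>> play_rows:
  series:
    - [0,-0.15,0,0]
    - [0,-0.15,0,0]
    - [0,-0.1,0,0]
    - [0,0,0,0]

```text
time: 22.75
eef_pos: [0.4991, 0.025, 0.2568]
orientation: [[-0.089, 0.996, -0.0], [0.996, 0.089, 0.0], [0.0, -0.0, -1.0]]
ft_force: [0.6, 0.8, -0.4]
grip_width: 0.349
grip_force: 0.4
```

Run:
```python
from h import *
gt()
snap("side",9); panel("side9.npz")
```

```text
t 22.75 tray g mm [-4.2  0. ] z 101.8 yaw-5.1 0.0 F [ 0.6  0.8 -0.4] T [ 0.06 -0.19  0.02] w 0.349 q6 -0.11
side9.npz -x z [65.3 66.4 67.7] y [-102.7  100. ]
side9.npz mid z [68.2 69.9 71.7] y [-97.1  99.8]
side9.npz +x z [72.8 74.1 75.4] y [-64.9  96.8]
  y -85 x [-98.4 104.1]
  y -40 x [-103.3  104.4]
  y 40 x [-103.   103.5]
  y 85 x [-97.2  59.1]
```

>>> play_rows:
  series:
    - [0,-0.1,0,0]
    - [0,-0.1,0,0]
    - [0,-0.1,0,0]
    - [0,0,0,0]
    - [0,0,0,0]

```text
time: 23.3
eef_pos: [0.4962, 0.0247, 0.2569]
orientation: [[-0.089, 0.996, -0.0], [0.996, 0.089, -0.0], [-0.0, -0.0, -1.0]]
ft_force: [0.5, -0.2, -0.6]
grip_width: 0.346
grip_force: 0.2
```

Run:
```python
from h import *
gt()
snap("side",10); panel("side10.npz")
```

```text
t 23.3 tray g mm [-7.2  0. ] z 101.9 yaw-5.1 0.0 F [ 0.5 -0.2 -0.6] T [-0.01 -0.02 -0.01] w 0.346 q6 -0.11
side10.npz -x z [64.  65.2 66.3] y [-103.6   98.7]
side10.npz mid z [63.9 65.1 66.4] y [-99.9  99.5]
side10.npz +x z [64.1 65.3 66.4] y [-72.3  98.4]
  y -85 x [-97.9 103.5]
  y -40 x [-103.2  104.3]
  y 40 x [-102.6  103.8]
  y 85 x [-97.1  59.7]
```

The panel dropped flat, with its top at 65 mm everywhere. I'll back off and check the centring.

>>> play_rows:
  series:
    - [0,0.6,0,0]
    - [0,0,-2,0]
    - [0,0,-5,0]
    - [0,0,-5,0]
    - [0,0,-4,0]
    - [-4,0,0,0]
    - [-4,0,0,0]
    - [0,0,0,0]
    - [0,0,0,0]

```text
time: 24.25
eef_pos: [0.5095, -0.055, 0.4167]
orientation: [[-0.087, 0.996, -0.0], [0.996, 0.087, 0.0], [0.0, -0.0, -1.0]]
ft_force: [0.5, 0.0, -0.8]
grip_width: 0.348
grip_force: 0.0
```

Run:
```python
from h import *
gt()
snap("wrist",11); panel("wrist11.npz")
X,h=pts("wrist11.npz"); L=tray(X)*1000; Z=X[:,2]*1000
k=(abs(L)<60).all(1)&(Z>90)&(Z<110); print("rib",box(np.c_[L[k],Z[k]]/1000))
for nm,k in (("lip",(abs(Z-76)<2.5)&(L[:,0]<-70)&(L[:,0]>-120)&(abs(L[:,1])<80)),("stop",(abs(Z-71)<2.5)&(L[:,0]>70)&(L[:,0]<120)&(abs(L[:,1])<90))): print(nm,box(np.c_[L[k],Z[k]]/1000))
snap("scene",11); X,h=pts("scene11.npz"); k=near(X,.635,.163,.06,.145,.2); print("knob",box(X[k]))
X,h=pts("wrist11.npz"); k=near(X,.635,.163,.06,.155,.2); print("knob w",k.sum(),box(X[k]) if k.sum()>9 else 0)
```

```text
t 24.25 tray g mm [ -1.  -80.5] z 261.7 yaw-5.1 -0.09 F [ 0.5  0.  -0.8] T [ 0.04  0.03 -0.07] w 0.348 q6 -0.27
wrist11.npz -x z [64.4 65.  65.6] y [-99.9  87.2]
wrist11.npz mid z [64.4 65.1 65.7] y [-100.2   87.3]
wrist11.npz +x z [64.5 65.1 65.8] y [-100.   87.]
  y -85 x [-98.3 100.8]
  y -40 x [-104.2  103.9]
  y 40 x [-104.5  103.8]
  y 85 x [-98.4 102.6]
rib (array([ 1.4, -1.7]), array([13.9, 89.8]), 0.3)
lip (array([-94.3,   0.7]), array([129.8,  22.9]), 90.0)
stop (array([102.1,   0.7]), array([  6.3, 159.9]), 0.1)
knob (array([637.6, 159.8]), array([62.1, 17.1]), 58.7)
knob w 0 0
```

View pics/wrist11.png

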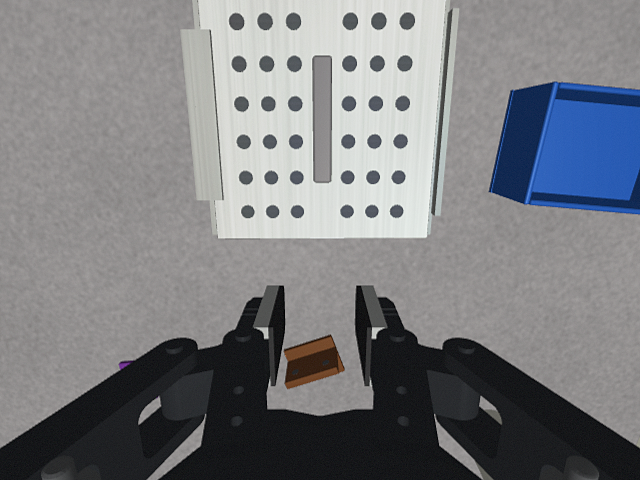

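The panel is flat and hooked: its -x edge is under the lip (px 200,115) and its +x edge is inside the stop (px 445,110). It sits about 2.4 mm toward -y, so I'll nudge the rib end with the closed fingers.

>>> play_rows:
  series:
    - [0.4,0.25,3,0]
    - [0.4,0,4,0]
    - [0,0,4,0]
    - [0,0,3,0]
    - [0,0,2,0]
    - [0,0,1,0]
    - [0,0,0,0]
    - [0,0,0,0]
  jaw: -1
  force: 20

```text
time: 25.15
eef_pos: [0.5116, -0.0459, 0.248]
orientation: [[-0.09, 0.996, 0.002], [0.996, 0.09, -0.0], [-0.0, 0.002, -1.0]]
ft_force: [0.6, 0.4, 0.5]
grip_width: 0.004
grip_force: 0.0
```

>>> play_rows:
  series:
    - [0.4,0,0,0]
    - [0.4,0,0,0]
    - [0.3,0,0,0]
    - [0.2,0,0,0]
    - [0,0,0,0]

```text
time: 25.65
eef_pos: [0.51, -0.0331, 0.2471]
orientation: [[-0.089, 0.996, 0.001], [0.996, 0.089, -0.0], [-0.0, 0.0, -1.0]]
ft_force: [0.1, -0.7, 0.1]
grip_width: 0.001
grip_force: 0.0
```

```bash
python3 -c "
from h import *
gt()"
```

```text
t 25.65 tray g mm [  1.6 -58.8] z 92.1 yaw-5.1 0.02 F [ 0.1 -0.7  0.1] T [0.01 0.01 0.03] w 0.001 q6 -0.23
```

>>> play_rows:
  series:
    - [0.1,0,0,0]
    - [0.1,0,0,0]
    - [0.1,0,0,0]
    - [0.05,0,0,0]
    - [0,0,0,0]

```text
time: 26.15
eef_pos: [0.5097, -0.0299, 0.247]
orientation: [[-0.089, 0.996, 0.0], [0.996, 0.089, -0.0], [-0.0, 0.0, -1.0]]
ft_force: [0.1, -3.4, 1.9]
grip_width: 0.002
grip_force: 1.5
```

>>> play_rows:
  series:
    - [-1,0,0,0]
    - [-1,0,0,0]
    - [0,0,-4,0]
    - [0,0,-5,0]
    - [0,0,-5,0]
    - [-2,0,-3,0]
    - [-2,0,0,0]
    - [0,0,0,0]
    - [0,0,0,0]

```text
time: 27.05
eef_pos: [0.5149, -0.0901, 0.416]
orientation: [[-0.088, 0.996, -0.001], [0.996, 0.088, 0.001], [0.001, -0.001, -1.0]]
ft_force: [0.0, 0.5, 0.2]
grip_width: -0.003
grip_force: 0.0
```

Run:
```python
from h import *
snap("wrist",12); panel("wrist12.npz")
X,h=pts("wrist12.npz"); L=tray(X)*1000; Z=X[:,2]*1000
k=(abs(L)<60).all(1)&(Z>90)&(Z<110); print("rib",box(np.c_[L[k],Z[k]]/1000))
k=(abs(Z-71)<2.5)&(L[:,0]>70)&(L[:,0]<120)&(abs(L[:,1])<90);print("stop",box(np.c_[L[k],Z[k]]/1000))
gt()
# knob pose from both fixed views, top of bar
for n in("scene","side"):
    snap(n,12); X,h=pts(n+"12.npz"); Z=X[:,2]
    for lo,hi in((.15,.2),(.174,.185)):
        k=near(X,.635,.163,.06,lo,hi); print(n,"knob",lo,box(X[k]))
go(.635,.163,.30,-31)
```

```text
wrist12.npz -x z [64.4 65.  65.7] y [-99.   51.8]
wrist12.npz mid z [64.4 65.1 65.7] y [-97.7  51.8]
wrist12.npz +x z [64.5 65.1 65.8] y [-97.1  51.6]
  y -85 x [-98.1 100.5]
  y -40 x [-104.2  103.8]
  y 40 x [-104.5  103.9]
rib (array([ 1.5, -0.6]), array([14. , 84.9]), 0.1)
stop (array([102.2, -14. ]), array([  6.1, 129.8]), 0.1)
t 27.1 tray g mm [   1.1 -115.3] z 260.8 yaw-5.1 -0.02 F [-0.5  0.8 -0.2] T [-0.02 -0.02 -0.03] w 0.001 q6 -0.33
scene knob 0.15 (array([637.1, 160.5]), array([63.2, 14.9]), 58.6)
scene knob 0.174 (array([636. , 159.7]), array([61.1, 13.8]), 61.1)
side knob 0.15 (array([635.8, 165. ]), array([60.7, 17.2]), 59.0)
side knob 0.174 (array([637., 165.]), array([59. , 16.8]), 63.3)
t 27.2 g [ 0.5147 -0.0891  0.2609] yaw 5.1 -> shift cm [24.04 14.23 -3.91] turn 36.1 q6 -0.33 F [-0.7 -0.4 -0.7] w 0.0
```

>>> play_rows:
  series:
    - [0,0,-4,0]
    - [4,2.4,0,0]
    - [4,2.4,0,0]
    - [4,2.4,0,0]
    - [4,2.4,0,0]
    - [4,2.4,0,0]
    - [4,2.2,0,0]
    - [0,0,0,0]
  jaw: 1

```text
time: 28.0
eef_pos: [0.636, 0.1677, 0.4532]
orientation: [[-0.096, 0.995, -0.005], [0.995, 0.096, 0.0], [0.001, -0.005, -1.0]]
ft_force: [0.2, -0.1, -1.0]
grip_width: 1.001
grip_force: 0.0
```

>>> play_rows:
  series:
    - [0,0,0,-8.5]
    - [0,0,0,-8.5]
    - [0,0,0,-8.5]
    - [0,0,0,-8.5]
    - [0,0,0,-8.5]
    - [0,0,0,-8.5]
    - [0,0,0,-8.5]
    - [0,0,0,-8.5]
    - [0,0,0,-8.5]
    - [0,0,0,-8.5]
    - [0,0,0,-8.5]
    - [0,0,0,-8.5]

```text
time: 29.2
eef_pos: [0.6348, 0.1621, 0.4566]
orientation: [[-0.954, -0.3, -0.001], [-0.3, 0.954, -0.0], [0.001, 0.0, -1.0]]
ft_force: [-1.0, 0.5, 0.5]
grip_width: 0.997
grip_force: 0.0
```

>>> play_rows:
  series:
    - [0,0,0,-8.5]
    - [0,0,0,-8.5]
    - [0,0,0,-8.5]
    - [0,0,0,-8.5]
    - [0,0,0,-8.5]
    - [0,0,0,0]
    - [0,0,0,0]
    - [0,0,0,0]

```text
time: 30.0
eef_pos: [0.635, 0.1621, 0.4568]
orientation: [[-0.509, -0.861, -0.0], [-0.861, 0.509, -0.0], [0.0, 0.0, -1.0]]
ft_force: [0.6, -0.2, 0.1]
grip_width: 1.001
grip_force: 0.0
```

Run:
```python
from h import *
snap("wrist",13); X,h=pts("wrist13.npz")
k=near(X,.636,.163,.06,.172,.19); print(k.sum(),box(X[k]),np.percentile(X[k][:,2],[10,50,90]))
k=near(X,.59,.16,.08,.110,.121); print("arm",box(X[k]))
go(.636,.163,.163,-30)
```

```text
1609 (array([637.4, 164.6]), array([60.4, 13.8]), 59.9) [0.1762363  0.1778102  0.17880837]
arm (array([591.1, 163.5]), array([119.3,  31.4]), 5.4)
t 30.05 g [0.635  0.1621 0.3018] yaw 149.5 -> shift cm [-0.13 -0.04 13.88] turn -0.5 q6 -2.42 F [-0.3  0.3 -0.1] w 1.005
```

View pics/wrist13.png

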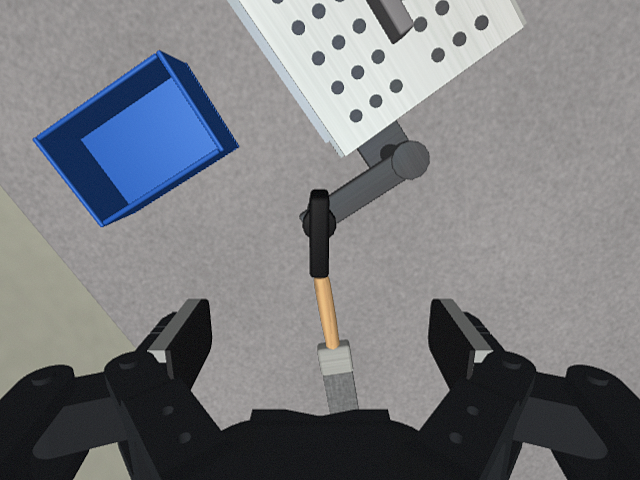

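The wrist view shows the knob bar at px (318,232), lined up with the jaws, and the post at (408,160). I'll descend and grip the bar.

>>> play_rows:
  series:
    - [-0.3,-0.07,3,-0.4]
    - [0,0,4,0]
    - [0,0,4,0]
    - [0,0,2,0]
    - [0,0,0.8,0]
    - [0,0,0,0]
    - [0,0,0,0]

```text
time: 30.75
eef_pos: [0.6375, 0.1644, 0.3209]
orientation: [[-0.5, -0.866, 0.003], [-0.866, 0.5, 0.001], [-0.002, -0.002, -1.0]]
ft_force: [-0.0, -0.3, 0.4]
grip_width: 1.002
grip_force: 0.0
```

>>> play_rows:
  series:
    - [0,0,0,0]
    - [0,0,0,0]
    - [0,0,0,0]
    - [0,0,0,0]
    - [0,0,0,0]
    - [0,0,0,0]
    - [0,0,0,0]
    - [0,0,0,0]
  jaw: -1
  force: 40

```text
time: 31.55
eef_pos: [0.6372, 0.1644, 0.3191]
orientation: [[-0.5, -0.866, 0.0], [-0.866, 0.5, 0.0], [-0.0, 0.0, -1.0]]
ft_force: [-1.5, 0.4, 2.7]
grip_width: 0.156
grip_force: 44.2
```

```bash
python3 -c "
from h import *
gt(); go(.5544,.0707,.164,61.9)"
```

```text
t 31.55 tray g mm [145.7 126.7] z 164.1 yaw-5.1 144.9 F [-1.5  0.4  2.7] T [ 0.07  0.34 -0.15] w 0.156 q6 -2.42
t 31.55 g [0.6372 0.1644 0.1641] yaw 150.0 -> shift cm [1.225e+01 2.480e+00 1.000e-02] turn 88.1 q6 -2.42 F [-1.5  0.4  2.7] w 0.156
```

Gripped. Now I'll swing in steps of 4°.

>>> play_rows:
  series:
    - [0.54,-0.33,0,4]
    - [0.54,-0.33,0,4]
    - [0.54,-0.33,0,4]
    - [0.54,-0.33,0,4]
    - [0,0,0,0]
    - [0,0,0,0]

```text
time: 32.15
eef_pos: [0.6352, 0.1391, 0.3191]
orientation: [[-0.718, -0.696, -0.0], [-0.696, 0.718, -0.0], [0.0, -0.0, -1.0]]
ft_force: [-2.5, -0.6, 4.0]
grip_width: 0.152
grip_force: 44.4
```

```bash
cat >> h.py <<'E'
def arc(post=(.5468,.1595)):
    from rig import bot
    s=bot.read_state(); R=np.array(s['orientation']); g=np.array(s['eef_pos'])+R[:,2]*.155; d=g[:2]-post
    a=np.degrees(np.arctan2(d[1],d[0])); yaw=np.degrees(np.arctan2(R[1,1],R[0,1])); F=np.array(s['ft_force'])[:2]; u=d/np.hypot(*d)
    print("rad",(np.hypot(*d)*1000).round(1),"arm ang",a.round(1),"yaw-arm",((yaw-a)%360).round(1),"Frad",(F@u).round(1),"Ftan cw",(F@[u[1],-u[0]]).round(1),"T",np.round(s['ft_torque'],2),"w",round(s['grip_width'],3))
E
python3 -c "
from h import *
gt(); arc()"
```

```text
t 32.15 tray g mm [141.4 101.5] z 164.1 yaw-5.1 128.99 F [-2.5 -0.6  4. ] T [-0.14  0.49 -0.17] w 0.152 q6 -2.18
rad 90.7 arm ang -13.1 yaw-arm 147.1 Frad -2.3 Ftan cw 1.2 T [-0.14  0.49 -0.17] w 0.152
```

Forces are small, so I'll carry on.

>>> play_rows:
  series:
    - [0.54,-0.33,0,4]
    - [0.54,-0.33,0,4]
    - [0.54,-0.33,0,4]
    - [0.54,-0.33,0,4]
    - [0.54,-0.33,0,4]
    - [0.54,-0.33,0,4]
    - [0.54,-0.33,0,4]
    - [0.54,-0.33,0,4]
    - [0,0,0,0]

```text
time: 33.05
eef_pos: [0.6112, 0.0953, 0.319]
orientation: [[-0.978, -0.209, 0.0], [-0.209, 0.978, 0.0], [-0.0, -0.0, -1.0]]
ft_force: [-2.0, -0.0, 2.0]
grip_width: 0.154
grip_force: 44.3
```

>>> play_rows:
  series:
    - [0.54,-0.33,0,4]
    - [0.54,-0.33,0,4]
    - [0.54,-0.33,0,4]
    - [0.54,-0.33,0,4]
    - [0.54,-0.33,0,4]
    - [0.54,-0.33,0,4]
    - [0,0,0,0]

```text
time: 33.75
eef_pos: [0.5798, 0.0746, 0.319]
orientation: [[-0.979, 0.206, 0.001], [0.206, 0.979, -0.0], [-0.001, -0.0, -1.0]]
ft_force: [-1.0, -1.1, 2.7]
grip_width: 0.159
grip_force: 44.3
```

```bash
python3 -c "
from h import *
gt(); arc()"
```

```text
t 33.75 tray g mm [80.6 42.2] z 164.0 yaw-5.1 73.01 F [-1.  -1.1  2.7] T [ 0.12  0.29 -0.06] w 0.159 q6 -1.3
rad 91.2 arm ang -68.7 yaw-arm 146.8 Frad 0.7 Ftan cw 1.4 T [ 0.12  0.29 -0.06] w 0.159
```

>>> play_rows:
  series:
    - [0.54,-0.33,0,4]
    - [0.54,-0.33,0,4]
    - [0.54,-0.33,0,4]
    - [0.54,-0.33,0,4]
    - [0,0,0,0]
    - [0,0,0,0]

```text
time: 34.35
eef_pos: [0.5555, 0.0687, 0.319]
orientation: [[-0.885, 0.466, -0.0], [0.466, 0.885, -0.0], [-0.0, -0.0, -1.0]]
ft_force: [-0.6, 1.0, 2.6]
grip_width: 0.151
grip_force: 44.3
```

```bash
python3 -c "
from h import *
gt(); arc()"
```

```text
t 34.35 tray g mm [55.9 38.6] z 164.0 yaw-5.1 57.11 F [-0.6  1.   2.6] T [ 0.04  0.12 -0.07] w 0.151 q6 -1.03
rad 91.2 arm ang -84.5 yaw-arm 146.7 Frad -1.1 Ftan cw 0.5 T [ 0.04  0.12 -0.07] w 0.151
```

>>> play_rows:
  series:
    - [0.14,-0.08,0,1]
    - [0,0,0,0]
    - [0,0,0,0]

```text
time: 34.65
eef_pos: [0.5544, 0.0687, 0.3191]
orientation: [[-0.875, 0.483, 0.004], [0.483, 0.875, 0.0], [-0.003, 0.002, -1.0]]
ft_force: [7.2, 1.1, -0.1]
grip_width: 0.155
grip_force: 43.9
```

>>> play_rows:
  series:
    - [0.14,-0.08,0,1]
    - [0,0,0,0]
    - [0,0,0,0]

```text
time: 34.95
eef_pos: [0.5534, 0.0686, 0.3192]
orientation: [[-0.867, 0.499, 0.007], [0.499, 0.867, 0.0], [-0.006, 0.004, -1.0]]
ft_force: [13.2, 0.9, -4.2]
grip_width: 0.161
grip_force: 43.3
```

```bash
python3 -c "
from h import *
gt(); arc()"
```

```text
t 34.95 tray g mm [54.9 38.6] z 164.2 yaw-5.1 54.98 F [13.2  0.9 -4.2] T [ 0.19 -2.38  0.13] w 0.161 q6 -0.99
rad 91.2 arm ang -85.1 yaw-arm 145.2 Frad 0.2 Ftan cw -13.3 T [ 0.19 -2.38  0.13] w 0.161
```

The arm is at its stop: about 13 N of resistance at 55 mm. I'll ease off and start turning clockwise while following the screw down.

>>> play_rows:
  series:
    - [-0.14,0.08,0,0]
    - [0,0,0,0]
    - [0,0,0.02,8.5]
    - [0,0,0.02,8.5]
    - [0,0,0.03,8.5]
    - [0,0,0.02,8.5]
    - [0,0,0,0]

```text
time: 35.65
eef_pos: [0.5543, 0.0685, 0.3181]
orientation: [[-0.438, 0.899, 0.002], [0.899, 0.438, -0.0], [-0.001, 0.002, -1.0]]
ft_force: [6.0, 0.8, -0.3]
grip_width: 0.153
grip_force: 43.9
```

```bash
python3 -c "
from h import *
gt(); arc()"
```

```text
t 35.65 tray g mm [55.  38.4] z 163.1 yaw-5.1 20.86 F [ 6.   0.8 -0.3] T [-0.01 -1.02 -0.14] w 0.153 q6 -0.4
rad 91.4 arm ang -85.1 yaw-arm 111.0 Frad -0.3 Ftan cw -6.1 T [-0.01 -1.02 -0.14] w 0.153
```

>>> play_rows:
  series:
    - [0,0,0.02,8.5]
    - [0,0,0.03,8.5]
    - [0,0,0.02,8.5]
    - [0,0,0.03,8.5]
    - [0,0,0.02,8.5]
    - [0,0,0.02,8.5]
    - [0,0,0.03,8.5]
    - [0,0,0.02,8.5]
    - [0,0,0.02,8.5]
    - [0,0,0.03,8.5]
    - [0,0,0.02,8.5]
    - [0,0,0,0]

```text
time: 36.85
eef_pos: [0.5538, 0.0688, 0.3154]
orientation: [[0.923, 0.385, 0.0], [0.385, -0.923, 0.0], [0.0, -0.0, -1.0]]
ft_force: [1.3, 1.3, 2.4]
grip_width: 0.155
grip_force: 44.3
```

>>> play_rows:
  series:
    - [0,0,0.02,8.5]
    - [0,0,0.03,8.5]
    - [0,0,0.02,8.5]
    - [0,0,0.02,8.5]
    - [0,0,0.03,8.5]
    - [0,0,0.02,8.5]
    - [0,0,0.02,8.5]
    - [0,0,0.02,8.5]
    - [0,0,0,0]

```text
time: 37.75
eef_pos: [0.5538, 0.0693, 0.3136]
orientation: [[0.704, -0.71, 0.001], [-0.71, -0.704, 0.002], [-0.001, -0.002, -1.0]]
ft_force: [2.7, 4.6, 1.3]
grip_width: 0.158
grip_force: 44.1
```

Run:
```python
from h import *
gt(); arc()
for n in("scene","side"):
    snap(n,14); X,h=pts(n+"14.npz"); k=near(X,.554,.07,.05,.14,.19)
```

```text
t 37.75 tray g mm [54.4 39.6] z 158.6 yaw-5.1 -140.37 F [2.7 4.6 1.3] T [ 0.89 -0.5  -0.15] w 0.158 q6 2.42
rad 90.2 arm ang -85.4 yaw-arm 310.2 Frad -4.4 Ftan cw -3.0 T [ 0.89 -0.5  -0.15] w 0.158
```

Screw turned about 3.4 rad. Now I'll release, rotate the wrist back half a turn and regrip.

>>> play_rows:
  series:
    - [0,0,0,0]
    - [0,0,0,0]
    - [0,0,0,0]
    - [0,0,0,0]
    - [0,0,0,0]
    - [0,0,-3,0]
    - [0,0,-4,0]
    - [0,0,-3,0]
    - [0,0,0,-8.5]
    - [0,0,0,-8.5]
    - [0,0,0,-8.5]
    - [0,0,0,-8.5]
  jaw: 1

```text
time: 39.05
eef_pos: [0.5536, 0.0685, 0.4135]
orientation: [[0.981, -0.193, 0.0], [-0.193, -0.981, -0.0], [0.0, 0.0, -1.0]]
ft_force: [0.7, 1.0, 0.1]
grip_width: 1.0
grip_force: 0.0
```

>>> play_rows:
  series:
    - [0,0,0,-8.5]
    - [0,0,0,-8.5]
    - [0,0,0,-8.5]
    - [0,0,0,-8.5]
    - [0,0,0,-8.5]
    - [0,0,0,-8.5]
    - [0,0,0,-8.5]
    - [0,0,0,-8.5]
    - [0,0,0,-8.5]
    - [0,0,0,-8.5]
    - [0,0,0,-8.5]
    - [0,0,0,-8.5]

```text
time: 40.25
eef_pos: [0.5536, 0.0685, 0.4135]
orientation: [[-0.015, 1.0, 0.0], [1.0, 0.015, -0.0], [-0.0, 0.0, -1.0]]
ft_force: [0.5, -0.8, -0.0]
grip_width: 1.0
grip_force: 0.0
```

>>> play_rows:
  series:
    - [0,0,0,-8.5]
    - [0,0,0,-8.5]
    - [0,0,0,-8.5]
    - [0,0,0,-8.5]
    - [0,0,0,-8.5]
    - [0,0,0,-1.5]
    - [0,0,0,0]
    - [0,0,0,0]

```text
time: 41.05
eef_pos: [0.5537, 0.0685, 0.4135]
orientation: [[-0.699, 0.715, 0.0], [0.715, 0.699, -0.0], [-0.0, 0.0, -1.0]]
ft_force: [0.5, -0.2, 0.5]
grip_width: 1.002
grip_force: 0.0
```

Run:
```python
from h import *
gt()
snap("wrist",15); X,h=pts("wrist15.npz")
k=near(X,.554,.07,.05,.163,.185); b=box(X[k]); print(k.sum(),b,np.percentile(X[k][:,2],[10,50,90]))
k=near(X,.553,.11,.07,.110,.121); print("arm",box(X[k]))
k=near(X,.5033,.0253,.03,.09,.104); print("rib?",k.sum())
go(b[0][0]/1000,b[0][1]/1000,.1575,b[2] if b[1][0]<b[1][1] else b[2]+90)
```

```text
t 41.05 tray g mm [54.  38.6] z 258.5 yaw-5.1 39.25 F [ 0.5 -0.2  0.5] T [ 0.01  0.   -0.02] w 1.002 q6 -0.72
2168 (array([554.8,  70.9]), array([13.9, 59.6]), 44.1) [0.17084704 0.17234666 0.17327595]
arm (array([552.5, 116.6]), array([ 31.6, 119. ]), 7.4)
rib? 1309
t 41.1 g [0.5537 0.0685 0.2585] yaw 44.4 -> shift cm [ 0.09  0.24 10.1 ] turn 0.3 q6 -0.72 F [ 0.8  0.6 -0. ] w 0.999
```

View pics/wrist15.png

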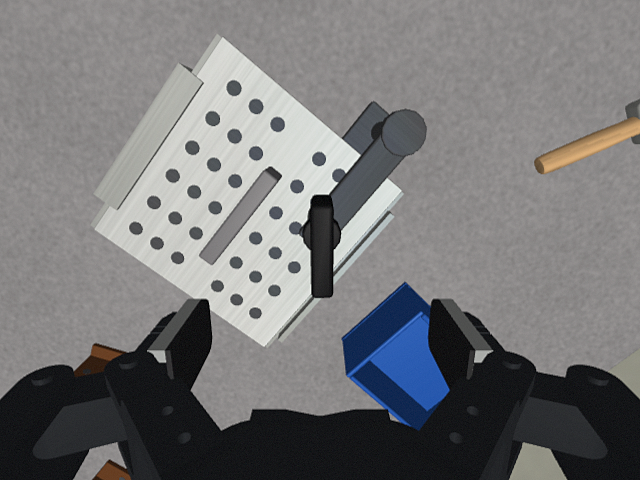

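The arm lies over the panel at its stop and the knob bar is centred at px (321,235). Regripping at the measured axis.

>>> play_rows:
  series:
    - [0.1,0.24,3,0.2]
    - [0,0,4,0]
    - [0,0,2.4,0]
    - [0,0,0.7,0]
    - [0,0,0,0]
    - [0,0,0,0]

```text
time: 41.7
eef_pos: [0.5551, 0.071, 0.3144]
orientation: [[-0.698, 0.716, 0.003], [0.716, 0.698, 0.0], [-0.002, 0.002, -1.0]]
ft_force: [0.3, -0.5, 0.9]
grip_width: 1.0
grip_force: 0.0
```

>>> play_rows:
  series:
    - [0,0,0,0]
    - [0,0,0,0]
    - [0,0,0,0]
    - [0,0,0,0]
    - [0,0,0,0]
    - [0,0,0,0]
    - [0,0,0,0]
    - [0,0,0,0]
  jaw: -1
  force: 60

```text
time: 42.5
eef_pos: [0.5547, 0.0706, 0.3128]
orientation: [[-0.698, 0.716, 0.0], [0.716, 0.698, -0.001], [-0.001, -0.0, -1.0]]
ft_force: [-1.8, -3.5, 3.8]
grip_width: 0.158
grip_force: 60.3
```

>>> play_rows:
  series:
    - [0,0,0.02,8]
    - [0,0,0.02,8]
    - [0,0,0.03,8]
    - [0,0,0.02,8]
    - [0,0,0.02,8]
    - [0,0,0.02,8]
    - [0,0,0.03,8]
    - [0,0,0.02,8]
    - [0,0,0.02,8]
    - [0,0,0,0]

```text
time: 43.5
eef_pos: [0.5549, 0.0718, 0.3121]
orientation: [[0.462, 0.887, 0.003], [0.887, -0.462, 0.001], [0.002, 0.003, -1.0]]
ft_force: [-0.6, -1.3, 6.9]
grip_width: 0.157
grip_force: 181.3
```

```bash
python3 -c "
from h import *
gt(); arc()"
```

```text
t 43.5 tray g mm [56.1 41.8] z 157.1 yaw-5.1 -32.64 F [-0.6 -1.3  6.9] T [-0.07  0.18  3.19] w 0.157 q6 0.54
rad 88.0 arm ang -84.4 yaw-arm 56.8 Frad 1.2 Ftan cw 0.7 T [-0.07  0.18  3.19] w 0.157
```

Resisting torque jumped to 3.2 N m, so the screw is at its tight stop. Release and verify.

>>> play_rows:
  series:
    - [0,0,0,0]
    - [0,0,0,0]
    - [0,0,0,0]
    - [0,0,0,0]
    - [0,0,0,0]
    - [0,0,0,0]
    - [0,0,-3,0]
    - [0,0,-4,0]
    - [0,0,-3,0]
    - [0,0,0,0]
    - [0,0,0,0]
  jaw: 1

```text
time: 44.6
eef_pos: [0.5547, 0.0709, 0.4109]
orientation: [[0.465, 0.885, 0.001], [0.885, -0.465, 0.0], [0.001, 0.001, -1.0]]
ft_force: [0.8, -0.4, -0.7]
grip_width: 1.002
grip_force: 0.0
```

Run:
```python
from h import *
gt()
snap("wrist",16); X,h=pts("wrist16.npz")
k=near(X,.554,.07,.05,.163,.185); b=box(X[k]); print(k.sum(),b,np.percentile(X[k][:,2],[10,50,90]),(tray(b[0]/1000)*1000).round(1))
k=near(X,.553,.11,.07,.110,.121); print("arm",box(X[k]))
panel("wrist16.npz")
L=tray(X)*1000; Z=X[:,2]*1000
k=(abs(L[:,0])<40)&(abs(L[:,1])<60)&(Z>90)&(Z<103); print("rib",box(np.c_[L[k],Z[k]]/1000))
go(.5548,.0709,.155,b[2] if b[1][0]<b[1][1] else b[2]+90)
```

```text
t 44.6 tray g mm [55.4 40.9] z 255.9 yaw-5.1 -32.8 F [ 0.8 -0.4 -0.7] T [-0.02 -0.01  0.  ] w 1.002 q6 0.54
2212 (array([555.4,  71.1]), array([59.5, 14.2]), 78.7) [0.16921621 0.17091372 0.17186336] [56. 41.]
arm (array([549.9, 116.8]), array([ 31.5, 118.4]), 2.9)
wrist16.npz -x z [64.4 64.9 65.5] y [-96.6 100.9]
wrist16.npz mid z [64.4 65.  65.6] y [-96.7 101.3]
wrist16.npz +x z [64.4 65.  65.6] y [-96.5 100.9]
  y -85 x [-97.6 101.2]
  y -40 x [-104.1  104.4]
  y 40 x [-103.   104.4]
  y 85 x [-98.1 102.8]
rib (array([1.9, 2.1]), array([14.6, 89.9]), 0.1)
t 44.65 g [0.5544 0.0709 0.2546] yaw -27.7 -> shift cm [0.02 0.04 9.96] turn -16.4 q6 0.54 F [ 0.5 -0.3  0. ] w 1.004
```

View pics/wrist16.png

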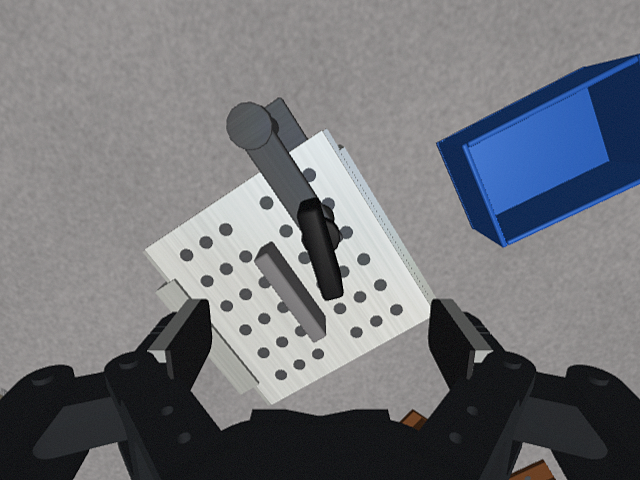

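The bar ended 55° further on and the jaws slipped about 16° on it, which fits a hard stop. I'll confirm by regripping and giving a short extra turn.

>>> play_rows:
  series:
    - [0,0.05,0,-8.2]
    - [0,0,0,-8.2]
    - [0,0,3.5,0]
    - [0,0,4,0]
    - [0,0,2.2,0]
    - [0,0,0,0]
    - [0,0,0,0]

```text
time: 45.35
eef_pos: [0.5551, 0.0707, 0.3132]
orientation: [[0.196, 0.981, -0.001], [0.981, -0.196, -0.0], [-0.0, -0.001, -1.0]]
ft_force: [0.4, -0.1, 0.4]
grip_width: 0.999
grip_force: 0.0
```

>>> play_rows:
  series:
    - [0,0,0,0]
    - [0,0,0,0]
    - [0,0,0,0]
    - [0,0,0,0]
    - [0,0,0,0]
    - [0,0,0,0]
    - [0,0,0,0]
    - [0,0,0,0]
  jaw: -1
  force: 80

```text
time: 46.15
eef_pos: [0.5551, 0.0707, 0.314]
orientation: [[0.196, 0.981, 0.0], [0.981, -0.196, 0.0], [0.0, 0.0, -1.0]]
ft_force: [-2.9, 0.5, 5.3]
grip_width: 0.156
grip_force: 78.7
```

```bash
python3 -c "
from h import *
gt(); arc()"
```

```text
t 46.15 tray g mm [55.7 40.7] z 159.0 yaw-5.1 -16.4 F [-2.9  0.5  5.3] T [-0.02  0.51 -0.08] w 0.156 q6 0.26
rad 89.1 arm ang -84.6 yaw-arm 73.3 Frad -0.8 Ftan cw 2.9 T [-0.02  0.51 -0.08] w 0.156
```

>>> play_rows:
  series:
    - [0,0,0,3]
    - [0,0,0,2]
    - [0,0,0,0]
    - [0,0,0,0]

```text
time: 46.55
eef_pos: [0.5551, 0.0709, 0.3141]
orientation: [[0.277, 0.961, 0.001], [0.961, -0.277, -0.001], [-0.0, 0.001, -1.0]]
ft_force: [-3.3, -1.9, 4.6]
grip_width: 0.151
grip_force: 85.4
```

```bash
python3 -c "
from h import *
gt(); arc()"
```

```text
t 46.55 tray g mm [55.7 40.7] z 159.1 yaw-5.1 -21.21 F [-3.3 -1.9  4.6] T [-0.17  0.53  1.7 ] w 0.151 q6 0.34
rad 89.1 arm ang -84.6 yaw-arm 68.5 Frad 1.5 Ftan cw 3.5 T [-0.17  0.53  1.7 ] w 0.151
```

An immediate 1.7 N m after 5° confirms it is tight. A last light press will check the arm against its stop.

>>> play_rows:
  series:
    - [0,0,0,-4]
    - [-0.05,-0.1,0,0]
    - [0,0,0,0]
    - [0,0,0,0]

```text
time: 46.95
eef_pos: [0.5544, 0.0706, 0.3141]
orientation: [[0.213, 0.977, 0.003], [0.977, -0.213, 0.0], [0.001, 0.002, -1.0]]
ft_force: [4.1, 1.6, 3.7]
grip_width: 0.151
grip_force: 78.7
```

```bash
python3 -c "
from h import *
gt(); arc()"
```

```text
t 46.95 tray g mm [55.3 40.6] z 159.1 yaw-5.1 -17.42 F [4.1 1.6 3.7] T [ 0.26 -0.79  0.44] w 0.151 q6 0.28
rad 89.2 arm ang -84.9 yaw-arm 72.5 Frad -1.2 Ftan cw -4.2 T [ 0.26 -0.79  0.44] w 0.151
```

>>> play_rows:
  series:
    - [0,0,0,0]
    - [0,0,0,0]
    - [0,0,0,0]
    - [0,0,0,0]
    - [0,0,0,0]
    - [0,0,0,0]
    - [0,0,-3,0]
    - [0,0,-4,0]
    - [0,0,-4,0]
    - [0,0,-4,0]
    - [0,0,0,0]
    - [0,0,0,0]
  jaw: 1

```text
time: 48.15
eef_pos: [0.554, 0.0704, 0.4643]
orientation: [[0.213, 0.977, 0.002], [0.977, -0.213, 0.0], [0.001, 0.002, -1.0]]
ft_force: [1.3, 0.0, -1.3]
grip_width: 1.002
grip_force: 0.0
```

Run:
```python
from h import *
snap("wrist",17); X,h=pts("wrist17.npz")
k=near(X,.554,.07,.05,.163,.185); b=box(X[k]); print(b,np.median(X[k][:,2]),(tray(b[0]/1000)*1000).round(1))
panel("wrist17.npz"); snap("side",17); snap("scene",17)
a,c=cv2.imread("pics/side17.png"),cv2.imread("pics/scene17.png")
cv2.imwrite("pics/fin.png",cv2.resize(np.hstack([a[140:400,150:450],c[140:400,150:450]]),(800,347)))
```

```text
(array([555.3,  71.4]), array([59.2, 13.9]), 78.2) 0.170933726214687 [55.9 41.3]
wrist17.npz -x z [64.3 64.9 65.5] y [-96.7 101.2]
wrist17.npz mid z [64.3 65.  65.6] y [-96.5 101.4]
wrist17.npz +x z [64.4 65.  65.7] y [-96.7 100.6]
  y -85 x [-97.8 101.2]
  y -40 x [-92.8 104.3]
  y 40 x [-104.3  104.2]
  y 85 x [-98.4 102.7]
```

View pics/fin.png

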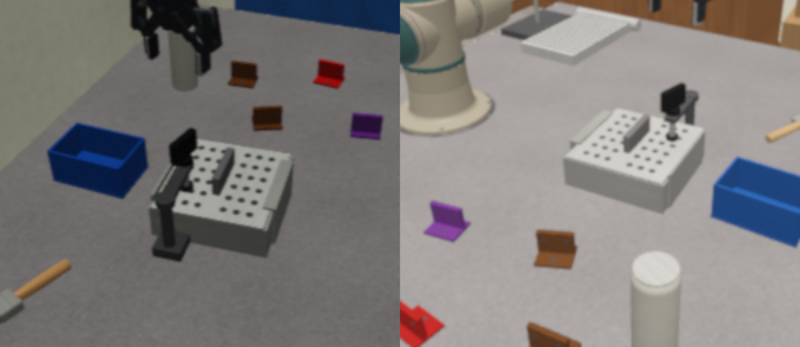

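The panel is flat and the clamp sits over it, pressed down. The decoys, can, brush and bin look untouched. Handing in.

```bash
python3 -c "
from rig import bot
print(bot.sign_off())"
```

```text
the job is handed in; nothing more can be done
None
```

Handed in at about 48 s: both aluminium brackets stand upright in the tray, the panel lies flat under the lip and centred to about 2 mm, and the clamp arm is at its stop with the screw turned clockwise until tight.

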